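# Clear the counter into the tilt-out sink tray

### The job

Clear the counter: tilt the tray under the sink all the way out, lay every washing-up thing that is out (scrub brushes, soap tin, pan scraper) in its trough, and push the tray fully shut with them inside. Stand each salt or pepper shaker upright on the narrow ledge in front of the sink basin, at whatever point of the job suits you. Leave the sugar bowl, ladle, cruet, mug and timer where they are.

Things in the scene. Friction and masses are not known exactly. Their poses are not given: they have to be found in the camera images.
- tray (a joint): the tilt-out tray under the front edge of the sink: a pale wood panel 334 mm wide and 142 mm high, 12 mm thick, hinged along its bottom edge, with a white trough on its inner side. Value in rad: 0 shut (panel upright), grows as its top tilts out towards the robot, stop at 0.75 (fully open). Stiff hinge: it stays where left. It may start slightly ajar.
- tray_hinge (a point): middle of the tray's hinge line, 30 mm above the counter, at the front of the sink bench; frame turns with the tray: x inward (away from the robot when shut), y along the hinge, z up the panel. Panel fills x -12..0 mm, z 0..142 mm.
- tray_handle (a point): middle of the steel bar handle on the tray panel's outer face, in the tray's frame at (-47, 0, 138) mm from the hinge: bar 120 mm long along y, about 10 mm thick, standing 35 mm off the face; 32 mm below the sink bench's top when shut
- tray_in (a point): centre of the trough's inner floor, turning with the tray, at (43, 0, 55) mm from the hinge in its frame; x inward, y along, z out of the trough. Trough inside 86 mm (x) by 320 mm (y); rear and end walls 37 mm high, panel 87 mm above the floor on the outer side. When open, floor and panel form a V. There is room for things up to about 70 mm above the floor when it shuts.
- ledge (a point): centre of the narrow ledge, the beige strip of the sink bench's top between its front edge and the 6 mm high steel rim of the sunk basin; 200 mm above the counter, 75 mm deep (x, front edge to rim), 380 mm long (y), z up. Directly above the tray.
- sink: sink bench, fixed, 340 mm deep, 380 mm wide, 200 mm high, with a sunk steel basin behind the ledge and a low tap at its right (-y) rear; origin on the counter under the middle of its front edge, x away from the robot, y along the front
- blue_brush: washing-up thing: blue plastic block scrub brush with white bristles underneath, 74 (x) by 40 (y) by 44 mm high, origin at the centre of its underside, z up. 
- wood_brush: washing-up thing: dark wood block scrub brush with straw bristles underneath, 70 (x) by 42 (y) by 42 mm high, origin at the centre of its underside, z up. 
- soap_tin: washing-up thing: green soap tin with aluminium lid, 72 (x) by 44 (y) by 40 mm high, origin at the centre of its underside, z up. 
- scraper: washing-up thing: red nylon pan scraper, base 72 (x) by 44 (y) by 10 mm with an upright grip rib 62 (x) by 18 (y) mm on it, 42 mm high in all, origin at the centre of its underside, z up. 
- salt: white ceramic salt shaker with steel top, 44 mm across, 80 mm high, origin at the centre of its underside, z up. 
- pepper: dark wood pepper shaker with steel top, 44 mm across, 80 mm high, origin at the centre of its underside, z up. 
- sugar_bowl: blue ceramic sugar bowl with lid, 82 mm across, 77 mm high, to be left alone; origin under its centre
- ladle: black nylon ladle lying on the counter, about 270 mm long, to be left alone
- cruet: amber glass cruet with glass stopper, 68 mm across, 157 mm high, to be left alone
- mug: low white mug, 76 mm across, 72 mm high, to be left alone
- timer: yellow kitchen timer, 66 mm across, 50 mm high, to be left alone

How it is judged:
On the way, in this order (a step that is already met when the one before it is completed fails the run):
1. the tray is tilted out (value of joint tray above 0.6 rad), for 0.2 s.
2. every washing-up thing present lies in the open tray's trough (value of joint tray above 0.4 rad and x of blue_brush in the frame of tray_in between -0.052 and 0.052 m and y of blue_brush in the frame of tray_in between -0.165 and 0.165 m and z of blue_brush in the frame of tray_in between -0.01 and 0.08 m and x of wood_brush in the frame of tray_in between -0.052 and 0.052 m and y of wood_brush in the frame of tray_in between -0.165 and 0.165 m and z of wood_brush in the frame of tray_in between -0.01 and 0.08 m and x of soap_tin in the frame of tray_in between -0.052 and 0.052 m and y of soap_tin in the frame of tray_in between -0.165 and 0.165 m and z of soap_tin in the frame of tray_in between -0.01 and 0.08 m and x of scraper in the frame of tray_in between -0.052 and 0.052 m and y of scraper in the frame of tray_in between -0.165 and 0.165 m and z of scraper in the frame of tray_in between -0.01 and 0.08 m), for 0.2 s.
3. the tray is pushed shut with them inside (value of joint tray below 0.05 rad and x of blue_brush in the frame of tray_in between -0.052 and 0.052 m and y of blue_brush in the frame of tray_in between -0.165 and 0.165 m and z of blue_brush in the frame of tray_in between -0.01 and 0.08 m and x of wood_brush in the frame of tray_in between -0.052 and 0.052 m and y of wood_brush in the frame of tray_in between -0.165 and 0.165 m and z of wood_brush in the frame of tray_in between -0.01 and 0.08 m and x of soap_tin in the frame of tray_in between -0.052 and 0.052 m and y of soap_tin in the frame of tray_in between -0.165 and 0.165 m and z of soap_tin in the frame of tray_in between -0.01 and 0.08 m and x of scraper in the frame of tray_in between -0.052 and 0.052 m and y of scraper in the frame of tray_in between -0.165 and 0.165 m and z of scraper in the frame of tray_in between -0.01 and 0.08 m), for 0.2 s.
At the end, for the whole second after the job is handed in: The tray is shut (under 0.05 rad) with every washing-up thing present in its trough; each shaker present stands on the ledge, upright within 0.15 rad, at rest, its centre within 36 mm of the ledge's centre line and 185 mm of its middle (all of step 3 and x of salt in the frame of ledge between -0.036 and 0.036 m and y of salt in the frame of ledge between -0.185 and 0.185 m and z of salt in the frame of ledge between -0.006 and 0.012 m and angle between each of salt, pepper's own z axis and vertical below 0.15 rad and linear speed of each of salt, pepper below 0.03 m/s and x of pepper in the frame of ledge between -0.036 and 0.036 m and y of pepper in the frame of ledge between -0.185 and 0.185 m and z of pepper in the frame of ledge between -0.006 and 0.012 m); the robot touches nothing.
It fails at once if a bystander (sugar bowl, ladle, cruet, mug, timer) is moved more than 40 mm (distance of any of sugar_bowl, ladle, cruet, mug, timer from where it was at the start of the episode above 0.04 m).
Of blue_brush, wood_brush, soap_tin, scraper only 3 to 4 are there at a start; the rules pass over those that are not, and their reading is None.
Of salt, pepper only 1 to 2 are there at a start; the rules pass over those that are not, and their reading is None.
At some moment in a run one of blue_brush, wood_brush, soap_tin, scraper may be knocked a few centimetres aside while the robot is not near it.
It also fails if it takes over 210 s, if anything falls off the work surface, if the arm or the gripper's body presses on something with over 40 N, if the wrist force passes 120 N, or if a joint passes its speed limit or range.

### The arm

A 6-joint arm with a two-finger parallel gripper is mounted at the origin on the work surface. World frame = base frame: x ahead of the robot, y to its left, z up, the work surface at z = 0. Lengths are in m, angles in rad, forces in N, time in s.
With the tool pointing down it reaches from about 0.4 to 0.925 m from the base axis. Payload 3.4 kg.
Tool frame: the origin (TCP) lies midway between the tips of the shut fingers; the grasp point (between the pads) lies 19 mm behind it; z points along the fingers, y is the line along which they close (so a half turn about z gives the same grasp; the last joint's range is limited). The gripper opens to 85 mm and grips with 20 to 120 N. Pads are 22 mm wide; open, the fingers measure 114 mm over their backs; the gripper's body (76 mm by 85 mm) begins 54 mm behind the grasp point. The pads swing forward as they close: fully open they stand 13 mm farther back than shut.
Start: joints at [-1.258, 0.307, 1.506, -0, 1.328, -0.073], TCP at [0.217, -0.533, 0.207] pointing down, gripper open.
Joint ranges: [-3.12, 3.12], [-1.05, 2.28], [0.14, 2.33], [-1.42, 4.57], [0.1, 2.73], [-2.68, 2.68]. Speed limits (rad/s): [2.57, 2.57, 3.14, 3.14, 3.14, 3.14].

### API

Orientations are given as a unit quaternion [x, y, z, w].
In Python, from bench import ctrl gives the robot as it stands. The module is installed in compiled form; this text tells all that it offers.
- The arm moves only by the tool play_rows, never from a script. Its argument "commands" is one flat list of numbers, 7 for each row, row after row: the turn, a rotation vector about the tool's x, y, z scaled (see below), then the shift along the tool's x, y, z scaled (see below), then the closure, from 0 (fully open) to 1 (shut). A call has 1 to 12 rows; each row shifts and turns the commanded pose from where the row before left it, along the tool's axes as they then stand; what a row does not reach is not made up. The controller multiplies each number of a shift by 0.4 m and each number of a turn by 120 degrees. A row lasts 1/8 s, in which the tool goes at most 62.5 mm and 10.7 degrees, less where a joint would pass 70% of its speed; a pose out of reach is approached as far as the arm can. A call with a number of a shift or a turn outside -1 to 1 is refused whole. A call with a gripper value outside its range is refused whole. The fingers move at their own pace and stop on an object; "squeeze" is the grip in N (left out, the last holds). Time passes only in rows, so rows that do not move let the fingers close. It gives the time, the measured TCP pose, the force, the opening and the grip force at its end, in the units of the state.
- ctrl.get_state(): the state, without advancing time (a new reading comes with each control period).
- ctrl.snapshot(name): name is "scene" or "top" or "wrist"; returns the picture (400x640x3 uint8, red, green, blue); there is no depth.
- ctrl.camera_info(name): a dict with "vertical_fov" (degrees; the focal length in pixels is half the picture's height over the tangent of half this angle, whatever the lens; pixels are square), "cx", "cy" (the principal point, pixels), "dist_coeffs" ([k1, k2, p1, p2, k3] as OpenCV has them; the pictures are not rectified), "rvec" (rotation vector, rad) and "tvec" (3), from world to camera coordinates, as OpenCV has them. Camera axes: x right, y down, z forward; pixel columns grow to the right and rows downward; lengths in m; the calibration is good to about 2 mm. A picture is of the moment at which its call begins: read the wrist's pose just before it. camera_info takes no time and is no camera call; for the wrist camera it gives the pose at the moment of the call.
- ctrl.job_done(): hands the job in; it is judged then, once.
Trained networks look in the newest picture that a camera, given by its name, has taken for a name from the list of things; names that differ only in an ending like _2 or _b are one class to them, and where a whole thing is asked for, a point or a joint stands for the part that bears it (a point fixed in the world has none). Each returns a list of dicts, best first, with "confidence" (0 to 1); they miss things now and then, are a little off and sometimes report something else, mostly with a low value. They report only what shows in the picture. A call takes as long as a camera call.
- ctrl.search_frame(query, camera): "xyz" ([x, y, z] in m, in the coordinates of the camera as it stood for that picture, good to about 4 mm: the middle of the surface that is visible of it).
- ctrl.pinpoint(query, camera): "xyz" ([x, y, z] in m, in the coordinates of the camera as it stood for that picture, good to about 4 mm: a listed point, or the origin of a listed thing).
The state is a dict: "clock": time; "joint_pos": joint angles; "qd": joint speeds; "effort": joint torques, N m; "position": TCP position; "eef_rot": TCP orientation; "wrist_force": force on the tool from outside, world axes, zero at the start; "torque": the same for the moment, N m; "width": finger opening in m; "grip_force": force on a finger pad.
Only numpy, scipy, OpenCV 4.12 (cv2) and the standard library are available. Lean on these libraries where they do the work, as an engineer would, in place of code of your own. Each camera call takes 0.05 s, during which the arm holds its last target. There are 200 camera calls.

## Working session

There is one attempt and no reset: what is moved stays moved. The work goes in short steps, Python scripts to look and compute and a tool call to move; the robot and the scene stay as the last step left them, time stands still between calls to the robot, and variables do not carry over. Pictures are saved under pics/ and viewed, at most 14 in all, crops included, and the job is handed in when it is done.

Besides the shell and the picture viewer there is one more tool, called in YAML: its name, and indented under it one key for each argument. play_rows: Moves the arm, as the interface text tells. Shifts and turns lie within -1 to 1; 1 stands for 0.4 m of shift or 120 degrees of turn. Its arguments: {"type":"object","properties":{"commands":{"type":"array","items":{"type":"number","minimum":-1,"maximum":1}},"squeeze":{"type":"number"}},"required":["commands"]}

```bash
mkdir -p pics; ls
cat > h.py <<'E'
import numpy as np, cv2
from scipy.spatial.transform import Rotation as R
from bench import ctrl
def cam2w(n,p):
    c=ctrl.camera_info(n); M=R.from_rotvec(np.ravel(c['rvec'])).as_matrix()
    return M.T@(np.array(p)-np.ravel(c['tvec']))
def snap(n,f):
    im=ctrl.snapshot(n); cv2.imwrite('pics/'+f+'.png',im[:,:,::-1]); return im
def proj(n,p):
    c=ctrl.camera_info(n); f=200/np.tan(np.radians(c['vertical_fov'])/2)
    K=np.array([[f,0,c['cx']],[0,f,c['cy']],[0,0,1.]])
    return cv2.projectPoints(np.array(p,float).reshape(-1,1,3),np.ravel(c['rvec']),np.ravel(c['tvec']),K,np.array(c['dist_coeffs'],float))[0].reshape(-1,2)
def find(n,qs,fn='pinpoint'):
    for q in qs:
        r=getattr(ctrl,fn)(q,n)
        print(n,q,[(round(d['confidence'],2),np.round(cam2w(n,d['xyz']),3).tolist()) for d in r[:2]])
def st():
    s=ctrl.get_state(); print({k:np.round(s[k],3).tolist() for k in ('clock','joint_pos','position','eef_rot','width')}); return s
E
python3 - <<'E'
from h import *
st()
for n in('scene','top'):snap(n,n+'0')
T=['blue_brush','wood_brush','soap_tin','scraper','salt','pepper','sugar_bowl','ladle','cruet','mug','timer','tray_handle','tray_hinge','ledge','sink']
find('top',T); find('scene',T)
E
```

```text
pics
{'clock': 0.0, 'joint_pos': [-1.258, 0.308, 1.508, 0.0, 1.328, -0.074], 'position': [0.217, -0.532, 0.206], 'eef_rot': [0.981, 0.192, -0.0, -0.001], 'width': 0.085}
top blue_brush [(0.53, [0.379, 0.277, -0.0])]
top wood_brush [(0.68, [0.566, -0.401, -0.007])]
top soap_tin [(0.77, [0.434, 0.382, -0.003])]
top scraper [(0.53, [0.407, -0.16, -0.006]), (0.33, [0.651, 0.111, -0.004])]
top salt [(0.61, [0.445, -0.281, 0.002]), (0.45, [0.69, 0.113, 0.199])]
top pepper [(0.45, [0.419, -0.41, -0.002])]
top sugar_bowl [(0.58, [0.557, -0.287, -0.005])]
top ladle []
top cruet [(0.83, [0.586, 0.453, -0.001])]
top mug [(0.95, [0.479, -0.54, -0.0]), (0.6, [0.69, 0.111, 0.09])]
top timer [(0.54, [0.666, -0.335, -0.002])]
top tray_handle [(0.58, [0.596, 0.113, 0.164])]
top tray_hinge [(0.72, [0.651, 0.115, 0.028]), (0.64, [0.596, 0.111, 0.165])]
top ledge [(0.92, [0.688, 0.116, 0.201])]
top sink [(0.63, [0.651, 0.112, 0.001]), (0.55, [0.67, -0.336, -0.007])]
scene blue_brush [(0.67, [0.381, 0.276, -0.001])]
scene wood_brush [(0.7, [0.567, -0.4, 0.003])]
scene soap_tin [(0.73, [0.436, 0.387, -0.001])]
scene scraper []
scene salt [(0.52, [0.444, -0.276, -0.001]), (0.4, [0.6, 0.114, 0.167])]
scene pepper [(0.51, [0.425, -0.405, 0.001])]
scene sugar_bowl [(0.71, [0.56, -0.286, 0.001])]
scene ladle [(0.61, [0.378, 0.519, -0.001])]
scene cruet [(0.76, [0.588, 0.449, -0.002]), (0.72, [0.444, -0.278, -0.002])]
scene mug [(0.9, [0.475, -0.537, -0.006]), (0.17, [0.444, -0.279, -0.001])]
scene timer []
scene tray_handle [(0.6, [0.601, 0.116, 0.169])]
scene tray_hinge [(0.61, [0.598, 0.115, 0.167])]
scene ledge [(0.82, [0.688, 0.11, 0.2]), (0.49, [0.474, -0.539, -0.005])]
scene sink [(0.61, [0.652, 0.112, 0.001])]
```

View pics/scene0.png

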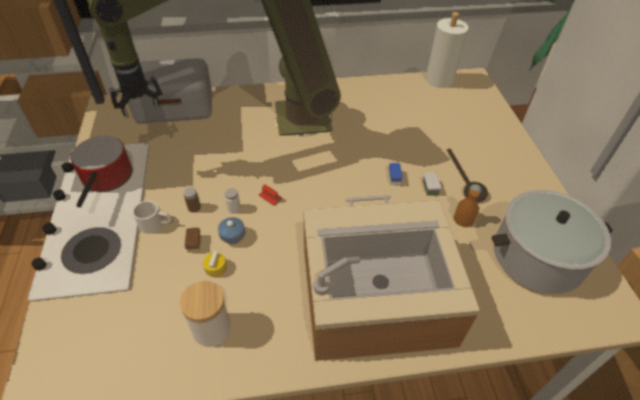

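View pics/top0.png

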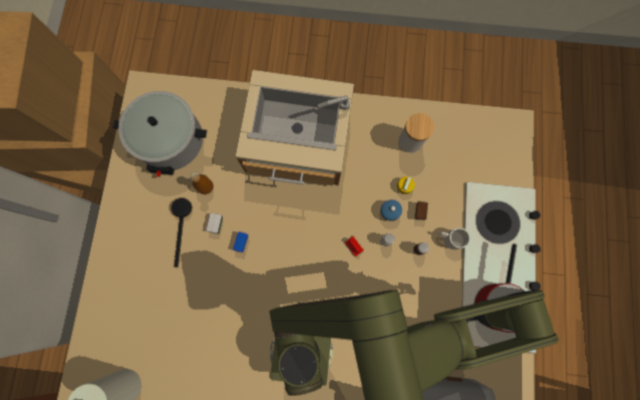

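Run:
```python
from h import *
for n in('top','scene'):
  print(n,np.round(proj(n,[[.38,.277,.04],[.567,-.4,.04],[.435,.385,.04],[.407,-.16,.04],[.445,-.28,.08],[.42,-.41,.08],[.6,.115,.167],[.65,.115,.2],[.65,.305,.2],[.65,-.075,.2]])).tolist())
```

```text
top [[239.0, 240.0], [421.0, 210.0], [213.0, 223.0], [355.0, 245.0], [389.0, 237.0], [424.0, 247.0], [286.0, 180.0], [288.0, 164.0], [234.0, 158.0], [341.0, 169.0]]
scene [[396.0, 170.0], [193.0, 235.0], [432.0, 179.0], [269.0, 188.0], [230.0, 192.0], [188.0, 190.0], [367.0, 198.0], [372.0, 204.0], [439.0, 197.0], [303.0, 210.0]]
```

The scene picture shows all four washing things and both shakers. In the top picture, blue is at (240,241), soap at (214,223), scraper at (355,245), salt at (388,239), pepper at (421,248), wood at (421,211) and the handle at (288,178). The projections of the network positions match these, and the tray is about shut.

```bash
cat >> h.py <<'E'
def Rm(yaw,tilt=0):
    "tool x at world heading yaw (deg) when down; then tilted by tilt rad so that z leans to +x"
    D=R.from_euler('z',yaw,degrees=True)*R.from_matrix(np.diag([1.,-1,-1]))
    return R.from_rotvec([0,-tilt,0])*D
def plan(targets,cur=None):
    "targets: (pos,R,closure[,minrows]); prints rows"
    s=ctrl.get_state()
    p,r=(np.array(s['position']),R.from_quat(s['eef_rot'])) if cur is None else cur
    out=[]
    for t in targets:
        P,Q,c=np.array(t[0],float),t[1],t[2]; mn=t[3] if len(t)>3 else 1
        w=(r.inv()*Q).as_rotvec(); n=max(mn,int(np.ceil(np.linalg.norm(P-p)/.058)),int(np.ceil(np.degrees(np.linalg.norm(w))/10.2)))
        for i in range(n):
            ri=r*R.from_rotvec(w*i/n); d=ri.inv().apply((P-p)/n)
            out.append([*(w/n/np.radians(120)),*(d/.4),c])
        p,r=P,Q
    for k in range(0,len(out),12): print(len(out[k:k+12]),','.join(('%.3f'%v).rstrip('0').rstrip('.').replace('-0','-0') or '0' for o in out[k:k+12] for v in o))
def look(f):
    im=ctrl.snapshot('wrist'); cv2.imwrite('pics/'+f+'.png',im[:,:,::-1]); return im
E
python3 - <<'E'
from h import *
c=ctrl.camera_info('wrist');M=R.from_rotvec(np.ravel(c['rvec'])).as_matrix();s=ctrl.get_state()
Tr=R.from_quat(s['eef_rot']).as_matrix();C=-M.T@np.ravel(c['tvec'])
print('cam in tool',Tr.T@(C-s['position']),'axes',(Tr.T@M.T).round(2).tolist(),c['vertical_fov'])
plan([((.6,.115,.30),Rm(90),.5)])
E
```

```text
cam in tool [ 0.06717923 -0.00103457 -0.16716644] axes [[0.0, -0.96, -0.27], [1.0, 0.0, -0.0], [0.0, -0.27, 0.96]] 69.49235386955584
12 0,0,-0.04,0.107,-0.081,-0.017,0.5,0,0,-0.04,0.113,-0.072,-0.017,0.5,0,0,-0.04,0.119,-0.062,-0.017,0.5,0,0,-0.04,0.124,-0.052,-0.017,0.5,0,0,-0.04,0.128,-0.041,-0.017,0.5,0,0,-0.04,0.131,-0.03,-0.017,0.5,0,0,-0.04,0.133,-0.019,-0.017,0.5,0,0,-0.04,0.134,-0.008,-0.017,0.5,0,0,-0.04,0.134,0.004,-0.017,0.5,0,0,-0.04,0.134,0.015,-0.017,0.5,0,0,-0.04,0.132,0.026,-0.017,0.5,0,0,-0.04,0.129,0.037,-0.017,0.5
2 0,0,-0.04,0.126,0.048,-0.017,0.5,0,0,-0.04,0.121,0.058,-0.017,0.5
```

play_rows:
  commands: [0,0,-0.04,0.107,-0.081,-0.017,0.5,0,0,-0.04,0.113,-0.072,-0.017,0.5,0,0,-0.04,0.119,-0.062,-0.017,0.5,0,0,-0.04,0.124,-0.052,-0.017,0.5,0,0,-0.04,0.128,-0.041,-0.017,0.5,0,0,-0.04,0.131,-0.03,-0.017,0.5,0,0,-0.04,0.133,-0.019,-0.017,0.5,0,0,-0.04,0.134,-0.008,-0.017,0.5,0,0,-0.04,0.134,0.004,-0.017,0.5,0,0,-0.04,0.134,0.015,-0.017,0.5,0,0,-0.04,0.132,0.026,-0.017,0.5,0,0,-0.04,0.129,0.037,-0.017,0.5]
  squeeze: 30

```text
clock: 3.1
position: [0.5484, 0.0225, 0.2893]
eef_rot: [0.766, 0.642, 0.0, 0.0]
wrist_force: [1.2, -0.4, 0.2]
width: 0.0427
grip_force: 0.0
```

play_rows:
  commands: [0,0,-0.04,0.126,0.048,-0.017,0.5,0,0,-0.04,0.121,0.058,-0.017,0.5,0,0,0,0,0,0,0.5]

```text
clock: 3.48
position: [0.6051, 0.1165, 0.3023]
eef_rot: [0.709, 0.705, 0.001, -0.0]
wrist_force: [0.3, -0.6, 0.8]
width: 0.0425
grip_force: 0.0
```

Run:
```python
from h import *
s=st(); look('w1'); find('wrist',['tray_handle','ledge','tray_hinge'])
print(proj('wrist',[[.6,.055,.168],[.6,.175,.168],[.651,.115,.2]]).round())
```

```text
{'clock': 3.475, 'joint_pos': [0.121, 0.311, 1.262, 0.001, 1.567, 0.128], 'position': [0.605, 0.117, 0.302], 'eef_rot': [0.709, 0.705, 0.001, -0.0], 'width': 0.043}
wrist tray_handle [(0.87, [0.6, 0.111, 0.169])]
wrist ledge [(0.63, [0.684, 0.108, 0.198]), (0.52, [0.373, 0.27, 0.002])]
wrist tray_hinge [(0.95, [0.648, 0.111, 0.029])]
[[322. 239.]
 [321. 128.]
 [374. 193.]]
```

View pics/w1.png

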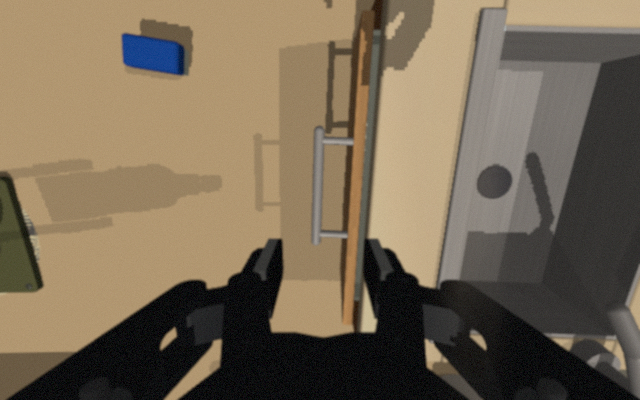

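Wrist picture: the bar runs from (319,127) to (317,243), the bench front edge from about (383,40) to (366,240), and the blue brush is at (153,54). I'll back-project these for the sink's yaw.

```bash
cat >> h.py <<'E'
def back(n,px,z):
    c=ctrl.camera_info(n); f=200/np.tan(np.radians(c['vertical_fov'])/2)
    K=np.array([[f,0,c['cx']],[0,f,c['cy']],[0,0,1.]])
    u=cv2.undistortPoints(np.array(px,float).reshape(-1,1,2),K,np.array(c['dist_coeffs'],float)).reshape(-1,2)
    M=R.from_rotvec(np.ravel(c['rvec'])).as_matrix(); C=-M.T@np.ravel(c['tvec'])
    d=np.c_[u,np.ones(len(u))]@M; return C+d*((z-C[2])/d[:,2])[:,None]
E
python3 - <<'E'
from h import *
print(back('wrist',[[319,127],[317,243]],.169).round(4))
print(back('wrist',[[383,40],[366,240]],.2).round(4))
print(back('wrist',[[487,10],[440,280]],.206).round(4))
im=cv2.imread('pics/w1.png')
b,g,r=[im[...,i].astype(int) for i in range(3)]
m=((b>r+50)&(b>90)).astype(np.uint8); c=max(cv2.findContours(m,0,2)[0],key=cv2.contourArea)
print(cv2.minAreaRect(c)); print(cv2.minAreaRect(back('wrist',c.reshape(-1,2),.044)[:,:2].astype(np.float32)*1000))
# arc plan
h=np.array([.6485,.113,.030])
yaw=0
def tp(a,dz): # tcp for handle grasp at tray angle a; tcp is 19mm past grasp point along tool z
    o=R.from_rotvec([0,-a,0]); return h+o.apply([-.047,0,.138-.017+dz])
plan([((tp(0,.06)),Rm(90),.5,2),(tp(0,0),Rm(90),.5,3),(tp(0,0),Rm(90),1,6)])
E
```

```text
[[0.5984 0.1762 0.169 ]
 [0.5943 0.0501 0.169 ]]
[[0.6532 0.2459 0.2   ]
 [0.6444 0.0663 0.2   ]]
[[0.733  0.264  0.206 ]
 [0.72   0.0243 0.206 ]]
((150.51351928710938, 53.41891860961914), (60.33443069458008, 31.235807418823242), 9.462321281433105)
((374.8323669433594, 270.01531982421875), (38.31570816040039, 71.48902130126953), 80.85588073730469)
11 -0,0,-0.003,0.001,-0.001,0.114,0.5,-0,0,-0.003,0.001,-0.001,0.114,0.5,0,0,0,0,0,0.05,0.5,0,0,0,0,0,0.05,0.5,0,0,0,0,0,0.05,0.5,0,0,0,0,0,0,1,0,0,0,0,0,0,1,0,0,0,0,0,0,1,0,0,0,0,0,0,1,0,0,0,0,0,0,1,0,0,0,0,0,0,1
```

```bash
cat >> h.py <<'E'
S=R.from_euler('z',-2.7,degrees=True); H=np.array([.646,.112,.030])
def tp(a,dz=0):
    return H+(S*R.from_rotvec([0,-a,0])).apply([-.047,0,.121+dz])
def RS(yaw,a): return S*Rm(yaw,a)
E
python3 - <<'E'
from h import *
plan([((tp(0,.06)),RS(90,0),.5,2),(tp(0,0),RS(90,0),.5,3),(tp(0,0),RS(90,0),1,6)])
E
```

```text
11 -0,0,0.008,0.003,-0.004,0.114,0.5,-0,0,0.008,0.003,-0.004,0.114,0.5,0,0,0,0,0,0.05,0.5,0,0,0,0,0,0.05,0.5,0,0,0,0,0,0.05,0.5,0,0,0,0,0,0,1,0,0,0,0,0,0,1,0,0,0,0,0,0,1,0,0,0,0,0,0,1,0,0,0,0,0,0,1,0,0,0,0,0,0,1
```

play_rows:
  commands: [0,0,0.008,0.003,-0.004,0.114,0.7,0,0,0.008,0.003,-0.004,0.114,0.7,0,0,0,0,0,0.03,0.7,0,0,0,0,0,0.04,0.7,0,0,0,0,0,0.04,0.7,0,0,0,0,0,0.04,0.7,0,0,0,0,0,0,1,0,0,0,0,0,0,1,0,0,0,0,0,0,1,0,0,0,0,0,0,1]

```text
clock: 4.92
position: [0.6005, 0.1156, 0.1519]
eef_rot: [0.723, 0.691, 0.001, 0.0]
wrist_force: [-0.2, 0.0, -0.7]
width: 0.0
grip_force: 0.0
```

Run:
```python
from h import *
s=st(); print(s['wrist_force'],s['grip_force'],tp(0))
r=s['position']-0
# arc from actual position about hinge: rigid rotation about H axis
p0=np.array(s['position']);Q0=R.from_quat(s['eef_rot']);ax=S.apply([0,-1,0])
T=[]
for a in np.linspace(0,.76,9)[1:]:
    q=R.from_rotvec(ax*a); T.append((H+q.apply(p0-H),q*Q0,1))
plan(T)
```

```text
{'clock': 4.925, 'joint_pos': [0.121, 0.401, 1.506, 0.0, 1.234, 0.166], 'position': [0.6, 0.116, 0.152], 'eef_rot': [0.723, 0.691, 0.001, 0.0], 'width': 0.0}
[-0.16141346  0.01155607 -0.65131285] 0.0 [0.59905218 0.114214   0.151     ]
8 -0.045,-0,-0,0,-0.028,0.012,1,-0.045,-0,-0,0,-0.028,0.012,1,-0.045,-0,-0,0,-0.028,0.012,1,-0.045,-0,-0,0,-0.028,0.012,1,-0.045,-0,-0,0,-0.028,0.012,1,-0.045,-0,-0,0,-0.028,0.012,1,-0.045,-0,-0,0,-0.028,0.012,1,-0.045,-0,-0,0,-0.028,0.012,1
```

Run:
```python
from h import *
look('w2'); find('wrist',['tray_handle'])
print(proj('wrist',[ctrl.get_state()['position']]).round())
```

```text
wrist tray_handle [(0.61, [0.602, 0.118, 0.169])]
[[324. 237.]]
```

View pics/w2.png

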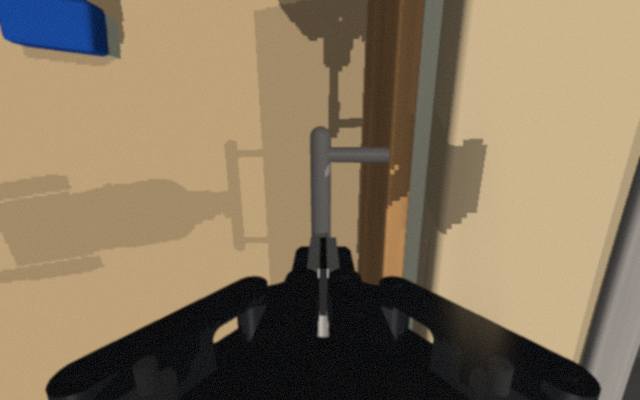

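The picture shows the closed fingers at (322,245), on the bar, which enters from (320,135). But the width reads 0. I'll pull a little and check the force.

play_rows:
  commands: [-0.045,0,0,0,-0.028,0.012,1,-0.045,0,0,0,-0.028,0.012,1,0,0,0,0,0,0,1]

```text
clock: 5.4
position: [0.5734, 0.1163, 0.1394]
eef_rot: [0.719, 0.689, 0.063, 0.066]
wrist_force: [-0.7, -0.6, 0.2]
width: -0.0002
grip_force: 0.0
```

Run:
```python
from h import *
s=st(); print(s['wrist_force'],s['grip_force'])
look('w3'); find('wrist',['tray_handle'])
```

```text
{'clock': 5.4, 'joint_pos': [0.153, 0.296, 1.733, -0.045, 0.933, 0.22], 'position': [0.573, 0.116, 0.139], 'eef_rot': [0.719, 0.689, 0.063, 0.066], 'width': -0.0}
[-0.66553205 -0.58369811  0.16766431] 0.0
wrist tray_handle [(0.85, [0.607, 0.114, 0.171])]
```

View pics/w3.png

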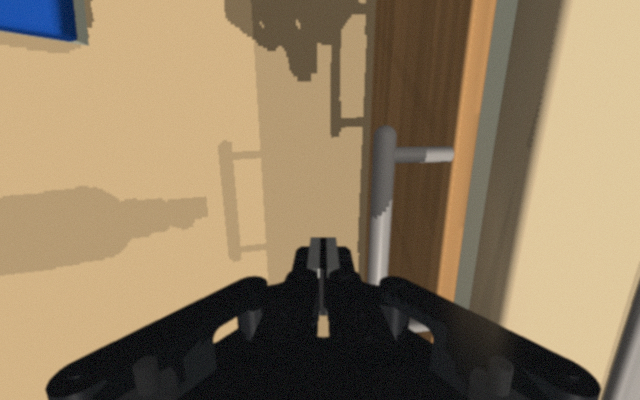

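The fingers slipped off the bar, which is now to their right at column 383. The tips were too shallow, because half-open pads sit further back. I'll redo the grip about 12 mm deeper.

Run:
```python
from h import *
a=H+S.apply([-.045,0,.17]);b=H+S.apply([-.045,0,.108])
plan([(np.array(ctrl.get_state()['position'])+[-.02,0,.06],RS(90,0),.68,4),(a,RS(90,0),.68,2),(b,RS(90,0),.68,4)])
```

```text
10 0.023,-0,0,-0.001,-0.005,-0.039,0.68,0.023,-0,0,-0.001,-0.007,-0.039,0.68,0.023,-0,0,-0.001,-0.009,-0.039,0.68,0.023,-0,0,-0.001,-0.011,-0.038,0.68,0,0,0,-0.001,0.052,0.002,0.68,0,0,0,-0.001,0.052,0.002,0.68,0,0,0,0,0,0.039,0.68,0,0,0,0,0,0.039,0.68,0,0,0,0,0,0.039,0.68,0,0,0,0,0,0.039,0.68
```

play_rows:
  commands: [0.023,0,0,0,-0.005,-0.039,0.68,0.023,0,0,0,-0.007,-0.039,0.68,0.023,0,0,0,-0.009,-0.039,0.68,0.023,0,0,0,-0.011,-0.038,0.68,0,0,0,0,0.052,0.002,0.68,0,0,0,0,0.052,0.002,0.68,0,0,0,0,0,0.039,0.68,0,0,0,0,0,0.039,0.68,0,0,0,0,0,0.039,0.68,0,0,0,0,0,0.039,0.68,0,0,0,0,0,0,0.68]

```text
clock: 6.88
position: [0.5977, 0.1154, 0.1348]
eef_rot: [0.723, 0.691, -0.003, -0.003]
wrist_force: [0.1, -0.3, -0.5]
width: 0.0275
grip_force: 0.0
```

Run:
```python
from h import *
s=st(); print(s['wrist_force'],s['grip_force'])
im=look('w4'); find('wrist',['tray_handle'])
cv2.imwrite('pics/w4c.png',cv2.resize(im[120:380,160:500,::-1],None,fx=2,fy=2))
```

```text
{'clock': 6.875, 'joint_pos': [0.121, 0.417, 1.525, 0.001, 1.207, 0.165], 'position': [0.598, 0.115, 0.135], 'eef_rot': [0.723, 0.691, -0.003, -0.003], 'width': 0.027}
[ 0.09998441 -0.26211737 -0.52774713] 0.0
wrist tray_handle [(0.7, [0.604, 0.114, 0.171])]
```

View pics/w4c.png

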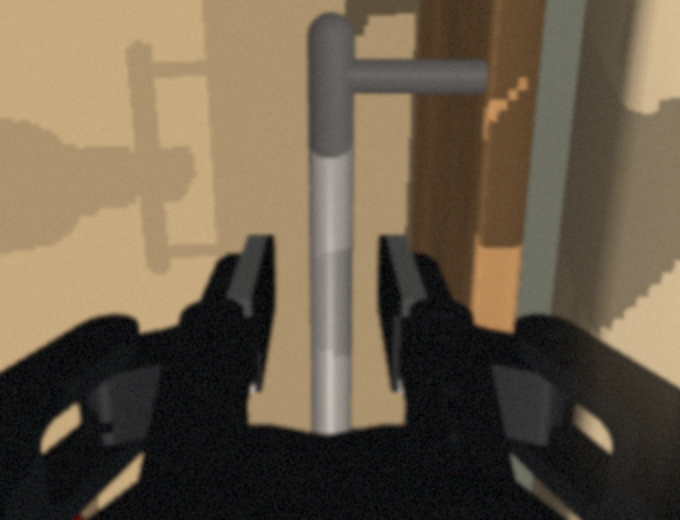

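The bar now lies between the pads, at crop column 330. I'll close on it.

play_rows:
  commands: [0,0,0,0,0,0,1,0,0,0,0,0,0,1,0,0,0,0,0,0,1,0,0,0,0,0,0,1]
  squeeze: 40

```text
clock: 7.48
position: [0.5999, 0.1157, 0.1376]
eef_rot: [0.723, 0.691, -0.001, -0.001]
wrist_force: [-2.4, 0.3, 5.3]
width: 0.0092
grip_force: 39.4
```

Run:
```python
from h import *
s=st(); print(s['wrist_force'],s['grip_force'])
p0=np.array(s['position']);Q0=R.from_quat(s['eef_rot']);ax=S.apply([0,-1,0])
T=[]
for a in np.linspace(0,.75,11)[1:]:
    q=R.from_rotvec(ax*a); T.append((H+q.apply(p0-H),q*Q0,1))
plan(T)
```

```text
{'clock': 7.475, 'joint_pos': [0.121, 0.415, 1.522, 0.001, 1.208, 0.165], 'position': [0.6, 0.116, 0.138], 'eef_rot': [0.723, 0.691, -0.001, -0.001], 'width': 0.009}
[-2.4071715   0.31767879  5.31975167] 39.40627098083496
10 -0.036,-0,-0,0,-0.02,0.009,1,-0.036,-0,-0,0,-0.02,0.009,1,-0.036,-0,-0,0,-0.02,0.009,1,-0.036,-0,-0,0,-0.02,0.009,1,-0.036,-0,-0,0,-0.02,0.009,1,-0.036,-0,-0,0,-0.02,0.009,1,-0.036,-0,-0,0,-0.02,0.009,1,-0.036,-0,-0,0,-0.02,0.009,1,-0.036,-0,-0,0,-0.02,0.009,1,-0.036,-0,-0,0,-0.02,0.009,1
```

play_rows:
  commands: [-0.036,0,0,0,-0.02,0.009,1,-0.036,0,0,0,-0.02,0.009,1,-0.036,0,0,0,-0.02,0.009,1,-0.036,0,0,0,-0.02,0.009,1,-0.036,0,0,0,-0.02,0.009,1,-0.036,0,0,0,-0.02,0.009,1,-0.036,0,0,0,-0.02,0.009,1,-0.036,0,0,0,-0.02,0.009,1,-0.036,0,0,0,-0.02,0.009,1,-0.036,0,0,0,-0.02,0.009,1,0,0,0,0,0,0,1,0,0,0,0,0,0,1]

```text
clock: 8.98
position: [0.5529, 0.1109, 0.1015]
eef_rot: [0.69, 0.653, 0.205, 0.235]
wrist_force: [10.0, 9.8, -9.1]
width: 0.0087
grip_force: 40.6
```

Run:
```python
from h import *
s=st(); print(s['wrist_force'],s['grip_force'])
for n in('wrist','top','scene'): ctrl.snapshot(n); find(n,['tray_handle','tray_in'])
for a in(.6,.7,.75): print(a,H+(S*R.from_rotvec([0,-a,0])).apply([-.047,0,.138]))
```

```text
{'clock': 8.975, 'joint_pos': [0.272, 0.27, 2.206, -1.283, 0.223, 1.536], 'position': [0.553, 0.111, 0.102], 'eef_rot': [0.69, 0.653, 0.205, 0.235], 'width': 0.009}
[10.04745069  9.82841004 -9.10122907] 40.62206447124481
wrist tray_handle [(0.81, [0.539, 0.12, 0.124])]
wrist tray_in [(0.94, [0.659, 0.112, 0.099])]
top tray_handle [(0.66, [0.537, 0.114, 0.119]), (0.55, [0.657, 0.112, 0.103])]
top tray_in [(0.73, [0.656, 0.115, 0.103])]
scene tray_handle [(0.66, [0.444, -0.277, -0.002]), (0.62, [0.538, 0.117, 0.121])]
scene tray_in []
0.6 [0.52941813 0.11749786 0.11735812]
0.7 [0.52128898 0.11788122 0.10526999]
0.75 [0.51768708 0.11805108 0.09893604]
```

play_rows:
  commands: [0.02,0,0,0,-0.022,0.004,1,0.02,0,0,0,-0.022,0.004,1,0.02,0,0,0,-0.022,0.006,1,0.02,0,0,0,-0.022,0.006,1,0,0,0,0,0,0,1]

```text
clock: 10.05
position: [0.5338, 0.1118, 0.079]
eef_rot: [0.707, 0.666, 0.154, 0.18]
wrist_force: [17.0, 8.5, -10.1]
width: 0.0085
grip_force: 39.3
```

Run:
```python
from h import *
s=st(); print(s['wrist_force'],s['grip_force'])
for n in('wrist','top'): ctrl.snapshot(n); find(n,['tray_handle','tray_in'])
```

```text
{'clock': 10.05, 'joint_pos': [0.243, 0.28, 2.134, -0.531, 0.316, 0.776], 'position': [0.534, 0.112, 0.079], 'eef_rot': [0.707, 0.666, 0.154, 0.18], 'width': 0.008}
[ 16.98311273   8.45351184 -10.08481012] 39.26518142223358
wrist tray_handle []
wrist tray_in [(0.64, [0.647, 0.111, 0.096])]
top tray_handle [(0.95, [0.523, 0.116, 0.097])]
top tray_in [(0.97, [0.643, 0.117, 0.104])]
```

Run:
```python
from h import *
s=ctrl.get_state(); p=np.array(s['position']); Q=R.from_quat(s['eef_rot']); z=Q.apply([0,0,1])
a=p-z*.07
plan([(p,Q,.72,2),(a,Q,.72,4),(a+[-.05,.05,.08],Rm(130),.72),((.40,.26,.19),Rm(171),.1)])
```

```text
12 0,0,0,0,0,0,0.72,0,0,0,0,0,0,0.72,0,0,0,-0,-0,-0.044,0.72,0,0,0,-0,-0,-0.044,0.72,0,0,0,-0,-0,-0.044,0.72,0,0,0,-0,-0,-0.044,0.72,0.043,0.019,-0.071,0.022,-0.005,-0.048,0.72,0.043,0.019,-0.071,0.025,-0.006,-0.047,0.72,0.043,0.019,-0.071,0.028,-0.006,-0.045,0.72,0.043,0.019,-0.071,0.031,-0.005,-0.043,0.72,0.043,0.019,-0.071,0.033,-0.005,-0.042,0.72,0,0,-0.068,0.053,0.011,0.016,0.1
4 0,0,-0.068,0.051,0.018,0.016,0.1,0,0,-0.068,0.048,0.025,0.016,0.1,0,0,-0.068,0.044,0.032,0.016,0.1,0,0,-0.068,0.039,0.038,0.016,0.1
```

play_rows:
  commands: [0,0,0,0,0,0,0.72,0,0,0,0,0,0,0.72,0,0,0,0,0,-0.044,0.72,0,0,0,0,0,-0.044,0.72,0,0,0,0,0,-0.044,0.72,0,0,0,0,0,-0.044,0.72,0.043,0.019,-0.071,0.022,-0.005,-0.048,0.72,0.043,0.019,-0.071,0.025,-0.006,-0.047,0.72,0.043,0.019,-0.071,0.028,-0.006,-0.045,0.72,0.043,0.019,-0.071,0.031,-0.005,-0.043,0.72,0.043,0.019,-0.071,0.033,-0.005,-0.042,0.72,0,0,-0.068,0.053,0.011,0.016,0.1]

```text
clock: 11.85
position: [0.4392, 0.1788, 0.2075]
eef_rot: [0.376, 0.927, -0.005, 0.004]
wrist_force: [-0.9, 0.3, 1.3]
width: 0.041
grip_force: 0.0
```

play_rows:
  commands: [0,0,-0.068,0.051,0.018,0.016,0.1,0,0,-0.068,0.048,0.025,0.016,0.1,0,0,-0.068,0.044,0.032,0.016,0.1,0,0,-0.068,0.039,0.038,0.016,0.1,0,0,0,0,0,0,0.1]

```text
clock: 12.48
position: [0.3969, 0.2559, 0.1787]
eef_rot: [0.101, 0.995, -0.007, -0.0]
wrist_force: [0.1, 0.5, -0.2]
width: 0.0767
grip_force: 0.0
```

Run:
```python
from h import *
st(); look('w5'); find('wrist',['blue_brush','soap_tin'])
snap('top','top5'); find('top',['tray_in','tray_handle','scraper','wood_brush','blue_brush','soap_tin'])
```

```text
{'clock': 12.475, 'joint_pos': [0.493, 0.195, 1.747, -0.012, 1.208, -0.871], 'position': [0.397, 0.256, 0.179], 'eef_rot': [0.101, 0.995, -0.007, -0.0], 'width': 0.077}
wrist blue_brush [(0.67, [0.379, 0.275, 0.002])]
wrist soap_tin [(0.64, [0.441, 0.386, -0.001]), (0.26, [0.379, 0.277, 0.004])]
top tray_in [(0.74, [0.643, 0.113, 0.102])]
top tray_handle [(0.76, [0.519, 0.116, 0.098])]
top scraper [(0.78, [0.405, -0.156, -0.0]), (0.28, [0.446, -0.276, 0.004])]
top wood_brush [(0.74, [0.567, -0.404, -0.0])]
top blue_brush [(0.52, [0.377, 0.274, 0.003])]
top soap_tin [(0.41, [0.435, 0.381, -0.003])]
```

View pics/w5.png

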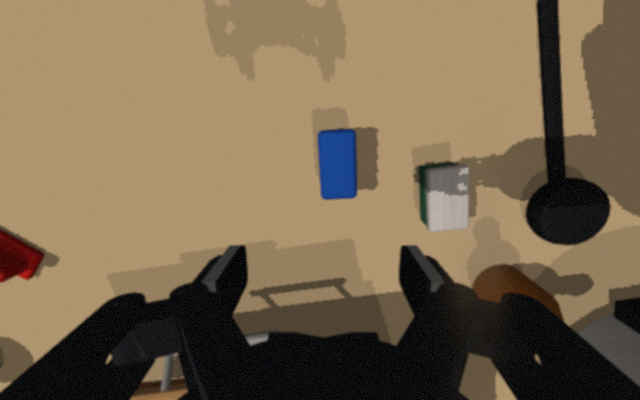

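Blue brush corners are at (319,132), (354,129), (356,196) and (322,199). The soap tin's lid corners are at (425,168), (467,164), (469,227) and (430,231).

Run:
```python
from h import *
for nm,c,z in(('blue',[[319,132],[354,129],[356,196],[322,199]],.044),('soap',[[425,168],[467,164],[469,227],[430,231]],.040)):
    q=back('wrist',c,z)[:,:2]; e=(q[0]+q[1]-q[2]-q[3])/2; w=(q[1]+q[2]-q[0]-q[3])/2
    print(nm,q.mean(0).round(4),np.linalg.norm(e).round(4),np.linalg.norm(w).round(4),'head',np.degrees(np.arctan2(e[1],e[0])).round(1),np.degrees(np.arctan2(w[1],w[0])).round(1)-90)
im=cv2.imread('pics/w5.png').astype(int);b,g,r=im[...,0],im[...,1],im[...,2]
m=((b>r+50)&(b>80)).astype(np.uint8); c=max(cv2.findContours(m,0,2)[0],key=cv2.contourArea)
q=back('wrist',c.reshape(-1,2),.044)[:,:2]; print(cv2.minAreaRect((q*1000).astype(np.float32)))
```

```text
blue [0.3783 0.2756] 0.0706 0.0363 head 171.3 -6.599999999999994
soap [0.4391 0.3863] 0.0722 0.0434 head 178.0 -5.599999999999994
((378.116943359375, 275.103515625), (37.56498336791992, 71.35942840576172), 81.49275207519531)
```

```bash
cat >> h.py <<'E'
A=.73
def slot(y,z,t,x=0.,yaw=180):
    return H+(S*R.from_rotvec([0,-A,0])).apply([.043+x,y,.055+z]), RS(yaw,t)
def pick(x,y,hd,z,op=.1):
    plan([((x,y,.09),Rm(hd),op),((x,y,z),Rm(hd),op,3)])
E
python3 - <<'E'
from h import *
pick(.3785,.2755,171.5,.011)
P,Q=slot(.105,.016,.6); up=Q.apply([0,0,-1])
print(P)
plan([((.3785,.2755,.15),Rm(171.5),1),(P+[-.1,0,.16],RS(180,.3),1),(P+up*.07,Q,1)],cur=(np.array([.3785,.2755,.011]),Rm(171.5)))
E
```

```text
5 -0.003,0.001,-0.013,0.031,0.02,0.112,0.1,-0.003,0.001,-0.013,0.03,0.02,0.112,0.1,0,0,0,0,0,0.066,0.1,0,0,0,0,0,0.066,0.1,0,0,0,0,0,0.066,0.1
[0.63565792 0.21760441 0.11158278]
10 0,0,0,0,0,-0.116,1,0,0,0,0,0,-0.116,1,0,0,0,0,0,-0.116,1,-0.002,-0.036,-0.012,-0.102,-0.021,-0.076,1,-0.002,-0.036,-0.012,-0.107,-0.024,-0.068,1,-0.002,-0.036,-0.012,-0.112,-0.026,-0.06,1,-0.002,-0.036,-0.012,-0.115,-0.029,-0.052,1,-0,-0.048,0,-0.023,0.004,0.096,1,-0,-0.048,0,-0.013,0.004,0.098,1,-0,-0.048,0,-0.003,0.004,0.099,1
```

play_rows:
  commands: [-0.003,0.001,-0.013,0.031,0.02,0.112,0.1,-0.003,0.001,-0.013,0.03,0.02,0.112,0.1,0,0,0,0,0,0.066,0.1,0,0,0,0,0,0.066,0.1,0,0,0,0,0,0.066,0.1,0,0,0,0,0,0,0.1,0,0,0,0,0,0,1,0,0,0,0,0,0,1,0,0,0,0,0,0,1,0,0,0,0,0,0,1]
  squeeze: 40

```text
clock: 14.22
position: [0.3795, 0.2762, 0.0122]
eef_rot: [0.075, 0.997, 0.001, 0.001]
wrist_force: [-0.4, -1.4, 7.1]
width: 0.0383
grip_force: 40.1
```

play_rows:
  commands: [0,0,0,0,0,-0.116,1,0,0,0,0,0,-0.116,1,0,0,0,0,0,-0.116,1,-0.002,-0.036,-0.012,-0.102,-0.021,-0.076,1,-0.002,-0.036,-0.012,-0.107,-0.024,-0.068,1,-0.002,-0.036,-0.012,-0.112,-0.026,-0.06,1,-0.002,-0.036,-0.012,-0.115,-0.029,-0.052,1,0,-0.048,0,-0.023,0.004,0.096,1,0,-0.048,0,-0.013,0.004,0.098,1,0,-0.048,0,-0.003,0.004,0.099,1,0,0,0,0,0,0,1]

```text
clock: 15.6
position: [0.5916, 0.2175, 0.1646]
eef_rot: [0.022, 0.956, -0.009, 0.293]
wrist_force: [0.2, -0.7, -0.9]
width: 0.0387
grip_force: 41.3
```

Run:
```python
from h import *
s=st();print(s['wrist_force'],s['grip_force'])
P,Q=slot(.105,.016,.6); print(P,Q.as_quat()); plan([(P,Q,1,4)])
```

```text
{'clock': 15.6, 'joint_pos': [0.456, 0.241, 1.939, -0.599, 0.505, -0.606], 'position': [0.592, 0.217, 0.165], 'eef_rot': [0.022, 0.956, -0.009, 0.293], 'width': 0.039}
[ 0.17860363 -0.69640694 -0.87210229] 41.26782351486327
[0.63565792 0.21760441 0.11158278] [ 0.0225075   0.95507132 -0.00696239  0.29543818]
4 -0,-0.001,0,-0.004,0.001,0.043,1,-0,-0.001,0,-0.004,0.001,0.043,1,-0,-0.001,0,-0.004,0.001,0.043,1,-0,-0.001,0,-0.004,0.001,0.043,1
```

play_rows:
  commands: [0,0,0,-0.004,0.001,0.043,1,0,0,0,-0.004,0.001,0.043,1,0,0,0,-0.004,0.001,0.043,1,0,0,0,-0.004,0.001,0.043,1,0,0,0,0,0,0,1,0,0,0,0,0,0,0.3,0,0,0,0,0,0,0.3,0,0,0,0,0,0,0.3,0,0,0,0,0,-0.06,0.3,0,0,0,0,0,-0.06,0.3,0,0,0,0,0,-0.06,0.3,0,0,0,0,0,-0.06,0.3]

```text
clock: 17.1
position: [0.5852, 0.2216, 0.1967]
eef_rot: [0.023, 0.954, -0.006, 0.297]
wrist_force: [0.6, 1.3, 0.0]
width: 0.0595
grip_force: 0.0
```

Run:
```python
from h import *
s=st();print(s['wrist_force'])
ctrl.snapshot('wrist'); find('wrist',['blue_brush','tray_in','soap_tin'])
ctrl.snapshot('top'); find('top',['tray_in','blue_brush','soap_tin'])
p=np.array(s['position'])
plan([((.55,.26,.25),Rm(175,.2),.1),((.439,.386,.10),Rm(176),.1),((.439,.386,.011),Rm(176),.1,3)])
P,Q=slot(.035,.016,.6); up=Q.apply([0,0,-1])
print(P)
plan([((.439,.386,.15),Rm(176),1),(P+[-.1,0,.16],RS(180,.3),1),(P+up*.07,Q,1),(P,Q,1,4)],cur=(np.array([.439,.386,.011]),Rm(176)))
```

```text
{'clock': 17.1, 'joint_pos': [0.471, 0.191, 1.911, -0.546, 0.568, -0.656], 'position': [0.585, 0.222, 0.197], 'eef_rot': [0.023, 0.954, -0.006, 0.297], 'width': 0.06}
[0.6217219  1.31500083 0.04042343]
wrist blue_brush [(0.9, [0.647, 0.22, 0.098])]
wrist tray_in [(0.68, [0.643, 0.111, 0.097])]
wrist soap_tin []
top tray_in [(0.62, [0.643, 0.117, 0.101]), (0.56, [0.522, 0.118, 0.096])]
top blue_brush [(0.55, [0.646, 0.221, 0.095]), (0.47, [0.571, -0.403, -0.006])]
top soap_tin []
10 0,0.064,0.007,-0,0.031,-0.056,0.1,0,0.064,0.007,0.008,0.031,-0.055,0.1,0,0.064,0.007,0.015,0.031,-0.054,0.1,0.002,0.024,-0.002,0.093,0.071,0.078,0.1,0.002,0.024,-0.002,0.089,0.072,0.082,0.1,0.002,0.024,-0.002,0.084,0.072,0.086,0.1,0.002,0.024,-0.002,0.08,0.073,0.09,0.1,0,0,0,0,0,0.074,0.1,0,0,0,0,0,0.074,0.1,0,0,0,0,0,0.074,0.1
[0.63236047 0.14768212 0.11158278]
12 0,0,0,0,0,-0.116,1,0,0,0,0,0,-0.116,1,0,0,0,0,0,-0.116,1,-0,-0.029,-0.002,-0.055,-0.116,-0.061,1,-0,-0.029,-0.002,-0.058,-0.116,-0.057,1,-0,-0.029,-0.002,-0.061,-0.116,-0.054,1,-0,-0.029,-0.002,-0.063,-0.116,-0.05,1,-0,-0.029,-0.002,-0.066,-0.117,-0.047,1,-0,-0.048,0,-0.023,0.004,0.096,1,-0,-0.048,0,-0.013,0.004,0.098,1,-0,-0.048,0,-0.003,0.004,0.099,1,0,0,0,-0,-0,0.044,1
3 0,0,0,-0,-0,0.044,1,0,0,0,-0,-0,0.044,1,0,0,0,-0,-0,0.044,1
```

play_rows:
  commands: [0,0.064,0.007,0,0.031,-0.056,0.1,0,0.064,0.007,0.008,0.031,-0.055,0.1,0,0.064,0.007,0.015,0.031,-0.054,0.1,0.002,0.024,-0.002,0.093,0.071,0.078,0.1,0.002,0.024,-0.002,0.089,0.072,0.082,0.1,0.002,0.024,-0.002,0.084,0.072,0.086,0.1,0.002,0.024,-0.002,0.08,0.073,0.09,0.1,0,0,0,0,0,0,0.1]

```text
clock: 18.5
position: [0.4363, 0.3869, 0.097]
eef_rot: [0.035, 0.999, -0.002, -0.004]
wrist_force: [0.4, -0.7, -0.2]
width: 0.077
grip_force: 0.0
```

Run:
```python
from h import *
s=st()
look('w6'); find('wrist',['soap_tin'])
plan([((.439,.386,.011),Rm(176),.1,3)])
```

```text
{'clock': 18.5, 'joint_pos': [0.652, 0.424, 1.628, 0.002, 1.098, -0.849], 'position': [0.436, 0.387, 0.097], 'eef_rot': [0.035, 0.999, -0.002, -0.004], 'width': 0.077}
wrist soap_tin []
3 -0,-0,-0,0,-0.001,0.075,0.1,-0,-0,-0,0,-0.001,0.075,0.1,-0,-0,-0,0,-0.001,0.075,0.1
```

View pics/w6.png

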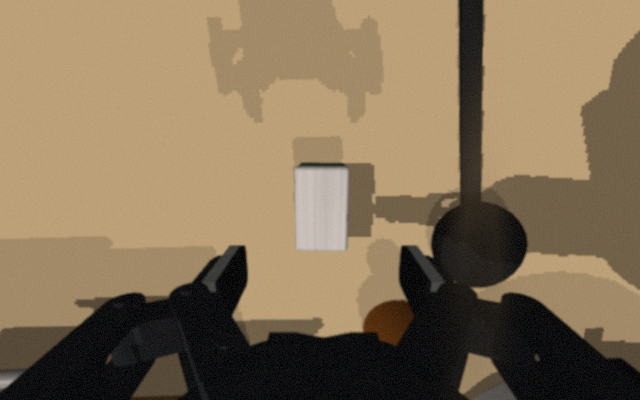

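The soap tin is centred at (321,207), square with the fingers; the ladle clears by about 35 mm. I'll grasp it.

play_rows:
  commands: [0,0,0,0,0,0.073,0.1,0,0,0,0,0,0.073,0.1,0,0,0,0,0,0.07,0.1,0,0,0,0,0,0,0.1,0,0,0,0,0,0,1,0,0,0,0,0,0,1,0,0,0,0,0,0,1,0,0,0,0,0,0,1]

```text
clock: 19.6
position: [0.4398, 0.387, 0.0162]
eef_rot: [0.036, 0.999, 0.001, 0.001]
wrist_force: [0.1, -0.1, 1.2]
width: 0.0039
grip_force: 0.3
```

play_rows:
  commands: [0,0,0,0,0,-0.116,1,0,0,0,0,0,-0.116,1,0,0,0,0,0,-0.116,1,0,-0.029,-0.002,-0.055,-0.116,-0.061,1,0,-0.029,-0.002,-0.058,-0.116,-0.057,1,0,-0.029,-0.002,-0.061,-0.116,-0.054,1,0,-0.029,-0.002,-0.063,-0.116,-0.05,1,0,-0.029,-0.002,-0.066,-0.117,-0.047,1,0,-0.048,0,-0.023,0.004,0.096,1,0,-0.048,0,-0.013,0.004,0.098,1,0,-0.048,0,-0.003,0.004,0.099,1,0,0,0,0,0,0,1]

```text
clock: 21.1
position: [0.588, 0.1481, 0.1692]
eef_rot: [0.024, 0.956, -0.011, 0.293]
wrist_force: [0.4, -0.1, -0.6]
width: 0.0002
grip_force: 0.0
```

Run:
```python
from h import *
s=st();print(s['wrist_force'],s['grip_force'])
P,Q=slot(.035,.016,.6);plan([(P,Q,1,4)])
```

```text
{'clock': 21.1, 'joint_pos': [0.31, 0.191, 1.999, -0.501, 0.437, -0.81], 'position': [0.588, 0.148, 0.169], 'eef_rot': [0.024, 0.956, -0.011, 0.293], 'width': 0.0}
[ 0.39833571 -0.07425115 -0.57873783] 0.0
4 -0.001,-0.001,0,-0.003,0.001,0.045,1,-0.001,-0.001,0,-0.003,0.001,0.045,1,-0.001,-0.001,0,-0.003,0.001,0.045,1,-0.001,-0.001,0,-0.003,0.001,0.045,1
```

Run:
```python
from h import *
for n in ('top','scene'):
    im=snap(n,n+'7'); find(n,['soap_tin','scraper','wood_brush'])
im=cv2.imread('pics/top7.png'); cv2.imwrite('pics/top7c.png',cv2.resize(im[150:290,170:470],None,fx=2.6,fy=2.6,interpolation=2))
```

```text
top soap_tin [(0.75, [0.435, 0.383, 0.0]), (0.71, [0.647, 0.22, 0.097])]
top scraper [(0.57, [0.404, -0.157, -0.002])]
top wood_brush [(0.72, [0.569, -0.405, -0.001]), (0.6, [0.436, 0.385, -0.003])]
scene soap_tin [(0.87, [0.438, 0.389, -0.001])]
scene scraper [(0.63, [0.411, -0.161, -0.002]), (0.35, [0.565, -0.403, 0.002])]
scene wood_brush [(0.72, [0.685, 0.113, 0.201]), (0.56, [0.567, -0.4, 0.0])]
```

View pics/top7c.png

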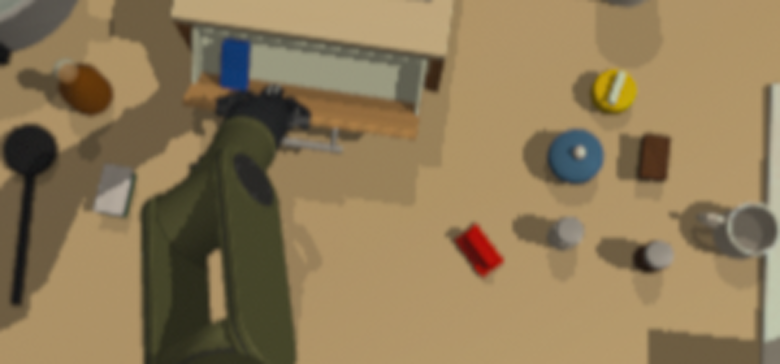

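The top picture shows the soap tin still standing where it was, at crop (115,190): the pads closed over its top. I'll go back and grasp it about 12 mm lower.

Run:
```python
from h import *
s=ctrl.get_state()
p=np.array(s['position']); up=R.from_quat(s['eef_rot']).apply([0,0,-1])
plan([(p+up*.05,R.from_quat(s['eef_rot']),.1,1),((.54,.22,.24),Rm(175,.2),.1),((.439,.386,.10),Rm(176),.1),((.439,.386,.003),Rm(176),.1,3)])
P,Q=slot(.035,.009,.6); up=Q.apply([0,0,-1])
plan([((.439,.386,.15),Rm(176),1),(P+[-.1,0,.16],RS(180,.3),1),(P+up*.07,Q,1),(P,Q,1,4)],cur=(np.array([.439,.386,.003]),Rm(176)))
```

```text
12 0,0,0,0,0,-0.125,0.1,-0.001,0.065,0.006,0.009,0.056,-0.029,0.1,-0.001,0.065,0.006,0.013,0.056,-0.028,0.1,-0.001,0.065,0.006,0.018,0.056,-0.026,0.1,0.001,0.019,-0.002,0.07,0.077,0.059,0.1,0.001,0.019,-0.002,0.068,0.078,0.061,0.1,0.001,0.019,-0.002,0.065,0.078,0.063,0.1,0.001,0.019,-0.002,0.062,0.078,0.066,0.1,0.001,0.019,-0.002,0.059,0.079,0.068,0.1,0,0,0,0,0,0.081,0.1,0,0,0,0,0,0.081,0.1,0,0,0,0,0,0.081,0.1
12 0,0,0,0,0,-0.122,1,0,0,0,0,0,-0.122,1,0,0,0,0,0,-0.122,1,-0,-0.029,-0.002,-0.057,-0.116,-0.058,1,-0,-0.029,-0.002,-0.06,-0.116,-0.055,1,-0,-0.029,-0.002,-0.063,-0.116,-0.051,1,-0,-0.029,-0.002,-0.065,-0.116,-0.047,1,-0,-0.029,-0.002,-0.067,-0.117,-0.043,1,-0,-0.048,0,-0.023,0.004,0.096,1,-0,-0.048,0,-0.013,0.004,0.098,1,-0,-0.048,0,-0.003,0.004,0.099,1,0,0,0,-0,-0,0.044,1
3 0,0,0,-0,-0,0.044,1,0,0,0,-0,-0,0.044,1,0,0,0,-0,-0,0.044,1
```

play_rows:
  commands: [0,0,0,0,0,-0.125,0.1,0,0.065,0.006,0.009,0.056,-0.029,0.1,0,0.065,0.006,0.013,0.056,-0.028,0.1,0,0.065,0.006,0.018,0.056,-0.026,0.1,0.001,0.019,-0.002,0.07,0.077,0.059,0.1,0.001,0.019,-0.002,0.068,0.078,0.061,0.1,0.001,0.019,-0.002,0.065,0.078,0.063,0.1,0.001,0.019,-0.002,0.062,0.078,0.066,0.1,0.001,0.019,-0.002,0.059,0.079,0.068,0.1,0,0,0,0,0,0,0.1]

```text
clock: 22.75
position: [0.436, 0.3868, 0.096]
eef_rot: [0.032, 0.999, -0.0, -0.003]
wrist_force: [0.8, 0.5, -0.1]
width: 0.077
grip_force: 0.0
```

Run:
```python
from h import *
s=st()
look('w8'); find('wrist',['soap_tin'])
plan([((.439,.386,.003),Rm(176),.1,3)])
im=cv2.imread('pics/w8.png').astype(int); m=(im.min(2)>120)&(im.max(2)-im.min(2)<30); m[:140]=0;m[260:]=0
v,u=np.nonzero(m); print(u.min(),u.max(),v.min(),v.max(),u.mean(),v.mean())
```

```text
{'clock': 22.75, 'joint_pos': [0.651, 0.423, 1.632, 0.003, 1.092, -0.857], 'position': [0.436, 0.387, 0.096], 'eef_rot': [0.032, 0.999, -0.0, -0.003], 'width': 0.077}
wrist soap_tin [(0.57, [0.442, 0.387, -0.001])]
3 0,-0,0.001,-0.001,0,0.079,0.1,0,-0,0.001,-0.001,0,0.079,0.1,0,-0,0.001,-0.001,0,0.079,0.1
296 349 168 251 322.0251104394327 208.52476168332944
```

play_rows:
  commands: [0,0,0,-0.002,0,0.079,0.1,0,0,0,-0.002,0,0.079,0.1,0,0,0,-0.002,0,0.076,0.1,0,0,0,0,0,0,0.1,0,0,0,0,0,0,0.1,0,0,0,0,0,0,1,0,0,0,0,0,0,1,0,0,0,0,0,0,1,0,0,0,0,0,0,1]

```text
clock: 23.98
position: [0.4408, 0.386, 0.006]
eef_rot: [0.033, 0.999, 0.001, 0.0]
wrist_force: [-0.8, -0.9, 5.5]
width: 0.0432
grip_force: 40.8
```

play_rows:
  commands: [0,0,0,0,0,-0.122,1,0,0,0,0,0,-0.122,1,0,0,0,0,0,-0.122,1,0,-0.029,-0.002,-0.057,-0.116,-0.058,1,0,-0.029,-0.002,-0.06,-0.116,-0.055,1,0,-0.029,-0.002,-0.063,-0.116,-0.051,1,0,-0.029,-0.002,-0.065,-0.116,-0.047,1,0,-0.029,-0.002,-0.067,-0.117,-0.043,1,0,-0.048,0,-0.023,0.004,0.096,1,0,-0.048,0,-0.013,0.004,0.098,1,0,-0.048,0,-0.003,0.004,0.099,1,0,0,0,0,0,0,1]

```text
clock: 25.48
position: [0.5945, 0.147, 0.1597]
eef_rot: [0.021, 0.956, -0.01, 0.292]
wrist_force: [-0.9, -0.5, -1.8]
width: 0.0426
grip_force: 41.6
```

Run:
```python
from h import *
s=st();print(s['wrist_force'],s['grip_force'])
P,Q=slot(.035,.013,.6);plan([(P,Q,1,4)])
```

```text
{'clock': 25.475, 'joint_pos': [0.299, 0.212, 2.001, -0.507, 0.413, -0.814], 'position': [0.594, 0.147, 0.16], 'eef_rot': [0.021, 0.956, -0.01, 0.292], 'width': 0.043}
[-0.89202904 -0.50914503 -1.79006132] 41.613598465919495
4 -0.001,-0.001,0.001,-0.003,0.002,0.04,1,-0.001,-0.001,0.001,-0.003,0.002,0.04,1,-0.001,-0.001,0.001,-0.003,0.002,0.04,1,-0.001,-0.001,0.001,-0.003,0.002,0.04,1
```

play_rows:
  commands: [0,0,0,-0.003,0.002,0.04,1,0,0,0,-0.003,0.002,0.04,1,0,0,0,-0.003,0.002,0.04,1,0,0,0,-0.003,0.002,0.04,1,0,0,0,0,0,0,1,0,0,0,0,0,0,0.32,0,0,0,0,0,0,0.32,0,0,0,0,0,0,0.32,0,0,0,0,0,-0.06,0.32,0,0,0,0,0,-0.06,0.32,0,0,0,0,0,-0.06,0.32,0,0,0,0,0,-0.06,0.32]

```text
clock: 26.98
position: [0.5846, 0.1525, 0.1948]
eef_rot: [0.022, 0.955, -0.008, 0.297]
wrist_force: [0.4, 0.4, 0.2]
width: 0.0577
grip_force: 0.0
```

Run:
```python
from h import *
s=st();print(s['wrist_force'])
ctrl.snapshot('wrist'); find('wrist',['blue_brush','soap_tin'])
ctrl.snapshot('top'); find('top',['blue_brush','soap_tin','scraper','wood_brush','tray_handle'])
# scraper heading from top image
im=cv2.imread('pics/top7.png').astype(int); b,g,r=im[...,0],im[...,1],im[...,2]
m=((r>g+90)&(r>120)).astype(np.uint8); m[:200]=0; m[280:]=0
c=max(cv2.findContours(m,0,2)[0],key=cv2.contourArea); print(cv2.minAreaRect(c)); print(cv2.minAreaRect((back('top',c.reshape(-1,2),.02)[:,:2]*1000).astype(np.float32)))
p=np.array(s['position'])
plan([((.54,.10,.26),Rm(150,.1),.3),((.42,-.13,.20),Rm(60),.3)])
```

```text
{'clock': 26.975, 'joint_pos': [0.319, 0.149, 1.973, -0.45, 0.49, -0.864], 'position': [0.585, 0.152, 0.195], 'eef_rot': [0.022, 0.955, -0.008, 0.297], 'width': 0.058}
[0.36277868 0.36396592 0.21101209]
wrist blue_brush []
wrist soap_tin [(0.58, [0.641, 0.152, 0.094])]
top blue_brush [(0.57, [0.648, 0.219, 0.098])]
top soap_tin [(0.75, [0.638, 0.145, 0.091]), (0.57, [0.555, -0.288, -0.004])]
top scraper [(0.7, [0.374, 0.52, -0.0]), (0.59, [0.407, -0.16, 0.001])]
top wood_brush [(0.66, [0.568, -0.404, -0.002])]
top tray_handle [(0.64, [0.52, 0.117, 0.096])]
((354.08001708984375, 245.94000244140625), (16.799999237060547, 10.200000762939453), 53.13010025024414)
((405.3643798828125, -158.47555541992188), (63.85184097290039, 39.26476287841797), 42.12239074707031)
12 0.013,0.059,0.056,-0.002,-0.034,-0.05,0.3,0.013,0.059,0.056,0,-0.035,-0.049,0.3,0.013,0.059,0.056,0.002,-0.037,-0.048,0.3,0.013,0.059,0.056,0.003,-0.038,-0.046,0.3,0.006,0.002,0.083,-0.002,-0.073,0.013,0.3,0.006,0.002,0.083,-0.014,-0.071,0.014,0.3,0.006,0.002,0.083,-0.027,-0.067,0.015,0.3,0.006,0.002,0.083,-0.038,-0.062,0.016,0.3,0.006,0.002,0.083,-0.048,-0.054,0.016,0.3,0.006,0.002,0.083,-0.057,-0.045,0.016,0.3,0.006,0.002,0.083,-0.064,-0.034,0.017,0.3,0.006,0.002,0.083,-0.069,-0.022,0.017,0.3
1 0.006,0.002,0.083,-0.071,-0.01,0.017,0.3
```

Run:
```python
from h import *
plan([((.54,.10,.26),Rm(140,.1),.3),((.40,-.13,.17),Rm(42),.3)])
```

```text
12 0.015,0.046,0.061,-0.001,-0.027,-0.04,0.3,0.015,0.046,0.061,-0.001,-0.028,-0.039,0.3,0.015,0.046,0.061,-0.001,-0.029,-0.038,0.3,0.015,0.046,0.061,-0.001,-0.03,-0.037,0.3,0.015,0.046,0.061,-0.002,-0.031,-0.037,0.3,0.005,0,0.082,-0.009,-0.068,0.019,0.3,0.005,0,0.082,-0.02,-0.065,0.02,0.3,0.005,0,0.082,-0.031,-0.061,0.02,0.3,0.005,0,0.082,-0.041,-0.054,0.021,0.3,0.005,0,0.082,-0.049,-0.046,0.022,0.3,0.005,0,0.082,-0.056,-0.037,0.022,0.3,0.005,0,0.082,-0.062,-0.027,0.022,0.3
3 0.005,0,0.082,-0.065,-0.016,0.023,0.3,0.005,0,0.082,-0.067,-0.004,0.023,0.3,0.005,0,0.082,-0.067,0.008,0.023,0.3
```

play_rows:
  commands: [0.015,0.046,0.061,0,-0.027,-0.04,0.3,0.015,0.046,0.061,0,-0.028,-0.039,0.3,0.015,0.046,0.061,0,-0.029,-0.038,0.3,0.015,0.046,0.061,0,-0.03,-0.037,0.3,0.015,0.046,0.061,0,-0.031,-0.037,0.3,0.005,0,0.082,-0.009,-0.068,0.019,0.3,0.005,0,0.082,-0.02,-0.065,0.02,0.3,0.005,0,0.082,-0.031,-0.061,0.02,0.3,0.005,0,0.082,-0.041,-0.054,0.021,0.3,0.005,0,0.082,-0.049,-0.046,0.022,0.3,0.005,0,0.082,-0.056,-0.037,0.022,0.3,0.005,0,0.082,-0.062,-0.027,0.022,0.3]

```text
clock: 28.92
position: [0.44, -0.0604, 0.1955]
eef_rot: [0.815, 0.579, 0.009, 0.019]
wrist_force: [-0.1, 0.2, 0.2]
width: 0.0596
grip_force: 0.0
```

play_rows:
  commands: [0.005,0,0.082,-0.065,-0.016,0.023,0.3,0.005,0,0.082,-0.067,-0.004,0.023,0.3,0.005,0,0.082,-0.067,0.008,0.023,0.3,0,0,0,0,0,0,0.3]

```text
clock: 29.42
position: [0.3971, -0.1291, 0.1676]
eef_rot: [0.935, 0.354, 0.004, 0.003]
wrist_force: [1.1, -0.4, -0.5]
width: 0.0599
grip_force: 0.0
```

Run:
```python
from h import *
s=st(); look('w9'); find('wrist',['scraper'])
im=cv2.imread('pics/w9.png').astype(int); b,g,r=im[...,0],im[...,1],im[...,2]
m=((r>g+80)&(r>90)).astype(np.uint8)
c=max(cv2.findContours(m,0,2)[0],key=cv2.contourArea); print(cv2.minAreaRect(c)); print(cv2.minAreaRect((back('wrist',c.reshape(-1,2),.02)[:,:2]*1000).astype(np.float32)))
```

```text
{'clock': 29.425, 'joint_pos': [-0.417, 0.119, 1.877, 0.002, 1.135, 0.43], 'position': [0.397, -0.129, 0.168], 'eef_rot': [0.935, 0.354, 0.004, 0.003], 'width': 0.06}
wrist scraper [(0.86, [0.41, -0.158, 0.006])]
((347.32635498046875, 195.29348754882812), (36.03740692138672, 63.41059875488281), 1.3639276027679443)
((408.475341796875, -156.8221435546875), (73.21920776367188, 41.046791076660156), 41.55447769165039)
```

View pics/w9.png

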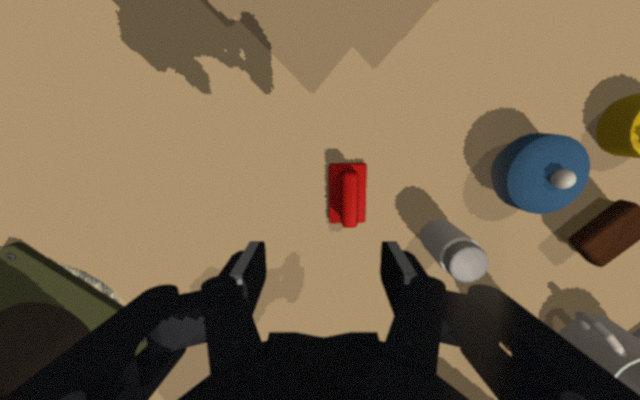

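The scraper is at (347,195), rib lengthwise; it measures (0.408, -0.157) with heading 41.6°.

Run:
```python
from h import *
pick(.408,-.157,41.6,.013,.3)
P,Q=slot(-.035,.018,.6); up=Q.apply([0,0,-1])
plan([((.408,-.157,.18),Rm(41.6),1),((.50,.0,.26),Rm(130),1),(P+[-.08,0,.14],RS(180,.3),1),(P+up*.06,Q,1)],cur=(np.array([.408,-.157,.013]),Rm(41.6)))
```

```text
5 0.003,-0.002,0,-0.016,0.034,0.098,0.3,0.003,-0.002,0,-0.015,0.034,0.098,0.3,0,0,0,0,0,0.064,0.3,0,0,0,0,0,0.064,0.3,0,0,0,0,0,0.064,0.3
12 0,0,0,0,0,-0.139,1,0,0,0,0,0,-0.139,1,0,0,0,0,0,-0.139,1,0,0,-0.082,0.048,-0.016,-0.022,1,0,0,-0.082,0.05,-0.007,-0.022,1,0,0,-0.082,0.051,0.001,-0.022,1,0,0,-0.082,0.05,0.01,-0.022,1,0,0,-0.082,0.047,0.018,-0.022,1,0,0,-0.082,0.043,0.026,-0.022,1,0,0,-0.082,0.038,0.033,-0.022,1,0,0,-0.082,0.032,0.039,-0.022,1,0,0,-0.082,0.025,0.044,-0.022,1
7 -0.012,-0.027,-0.078,0.014,0.043,0.003,1,-0.012,-0.027,-0.078,0.007,0.045,0.004,1,-0.012,-0.027,-0.078,0,0.046,0.005,1,-0.012,-0.027,-0.078,-0.007,0.045,0.006,1,-0.012,-0.027,-0.078,-0.014,0.043,0.008,1,-0,-0.072,0,-0.022,0.005,0.125,1,-0,-0.072,0,-0.003,0.005,0.127,1
```

play_rows:
  commands: [0.003,-0.002,0,-0.016,0.034,0.098,0.3,0.003,-0.002,0,-0.015,0.034,0.098,0.3,0,0,0,0,0,0.064,0.3,0,0,0,0,0,0.064,0.3,0,0,0,0,0,0.064,0.3,0,0,0,0,0,0,0.3,0,0,0,0,0,0,0.3,0,0,0,0,0,0,1,0,0,0,0,0,0,1,0,0,0,0,0,0,1,0,0,0,0,0,0,1]

```text
clock: 30.9
position: [0.4085, -0.1574, 0.0144]
eef_rot: [0.935, 0.355, 0.0, 0.0]
wrist_force: [0.7, -0.1, 6.1]
width: 0.0158
grip_force: 40.3
```

play_rows:
  commands: [0,0,0,0,0,-0.139,1,0,0,0,0,0,-0.139,1,0,0,0,0,0,-0.139,1,0,0,-0.082,0.048,-0.016,-0.022,1,0,0,-0.082,0.05,-0.007,-0.022,1,0,0,-0.082,0.051,0.001,-0.022,1,0,0,-0.082,0.05,0.01,-0.022,1,0,0,-0.082,0.047,0.018,-0.022,1,0,0,-0.082,0.043,0.026,-0.022,1,0,0,-0.082,0.038,0.033,-0.022,1,0,0,-0.082,0.032,0.039,-0.022,1,0,0,-0.082,0.025,0.044,-0.022,1]

```text
clock: 32.4
position: [0.4991, 0.001, 0.2593]
eef_rot: [0.419, 0.908, -0.001, -0.002]
wrist_force: [0.1, -0.2, -0.4]
width: 0.016
grip_force: 39.5
```

play_rows:
  commands: [-0.012,-0.027,-0.078,0.014,0.043,0.003,1,-0.012,-0.027,-0.078,0.007,0.045,0.004,1,-0.012,-0.027,-0.078,0,0.046,0.005,1,-0.012,-0.027,-0.078,-0.007,0.045,0.006,1,-0.012,-0.027,-0.078,-0.014,0.043,0.008,1,0,-0.072,0,-0.022,0.005,0.125,1,0,-0.072,0,-0.003,0.005,0.127,1,0,0,0,0,0,0,1]

```text
clock: 33.4
position: [0.5794, 0.0743, 0.1707]
eef_rot: [0.026, 0.965, -0.012, 0.26]
wrist_force: [-1.7, -0.9, -1.1]
width: 0.0161
grip_force: 39.6
```

Run:
```python
from h import *
s=st();print(s['wrist_force'],s['grip_force'])
P,Q=slot(-.035,.019,.6);plan([(P,Q,1,4)])
```

```text
{'clock': 33.4, 'joint_pos': [0.121, 0.155, 1.992, -0.208, 0.486, -1.238], 'position': [0.579, 0.074, 0.171], 'eef_rot': [0.026, 0.965, -0.012, 0.26], 'width': 0.016}
[-1.67633622 -0.85564646 -1.09749027] 39.570101886056364
4 -0.002,-0.009,-0,-0.008,0.004,0.046,1,-0.002,-0.009,-0,-0.007,0.004,0.046,1,-0.002,-0.009,-0,-0.006,0.004,0.046,1,-0.002,-0.009,-0,-0.005,0.004,0.046,1
```

play_rows:
  commands: [-0.002,-0.009,0,-0.008,0.004,0.046,1,-0.002,-0.009,0,-0.007,0.004,0.046,1,-0.002,-0.009,0,-0.006,0.004,0.046,1,-0.002,-0.009,0,-0.005,0.004,0.046,1,0,0,0,0,0,0,1,0,0,0,0,0,0,0.5,0,0,0,0,0,0,0.5,0,0,0,0,0,0,0.5,0,0,0,0,0,-0.06,0.5,0,0,0,0,0,-0.06,0.5,0,0,0,0,0,-0.06,0.5,0,0,0,0,0,-0.06,0.5]

```text
clock: 34.9
position: [0.5796, 0.081, 0.2005]
eef_rot: [0.024, 0.953, -0.004, 0.303]
wrist_force: [-0.3, -0.5, 1.2]
width: 0.0426
grip_force: 0.0
```

Run:
```python
from h import *
s=st();print(s['wrist_force'])
T=['blue_brush','soap_tin','scraper','wood_brush','salt','pepper']
ctrl.snapshot('wrist'); find('wrist',T[:3])
im=snap('top','top10'); find('top',T)
cv2.imwrite('pics/top10c.png',cv2.resize(im[140:270,190:470,::-1],None,fx=2.8,fy=2.8,interpolation=2))
```

```text
{'clock': 34.9, 'joint_pos': [0.132, 0.099, 2.028, -0.243, 0.417, -1.197], 'position': [0.58, 0.081, 0.2], 'eef_rot': [0.024, 0.953, -0.004, 0.303], 'width': 0.043}
[-0.31876532 -0.52107287  1.16447521]
wrist blue_brush [(0.62, [0.661, 0.222, 0.101])]
wrist soap_tin [(0.84, [0.657, 0.15, 0.093])]
wrist scraper [(0.88, [0.656, 0.082, 0.099])]
top blue_brush [(0.67, [0.661, 0.221, 0.1])]
top soap_tin [(0.54, [0.655, 0.147, 0.093]), (0.31, [0.539, 0.111, 0.126])]
top scraper [(0.72, [0.651, 0.083, 0.094])]
top wood_brush [(0.56, [0.566, -0.402, -0.002]), (0.26, [0.378, 0.522, 0.001])]
top salt [(0.47, [0.442, -0.28, 0.004])]
top pepper [(0.54, [0.419, -0.406, -0.003])]
```

View pics/top10c.png

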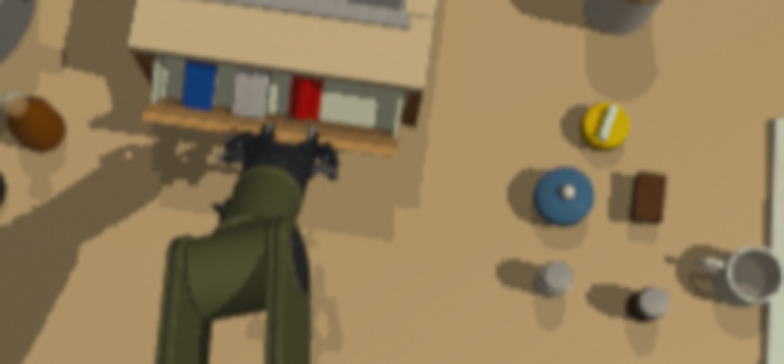

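The top picture shows blue, soap and red in the trough at crop (200,85), (250,93) and (308,97). The tray has swung in to about 0.55 rad, though. I'll pull it open again with shut fingers against the panel's inside, at the empty end.

Run:
```python
from h import *
s=ctrl.get_state();p=np.array(s['position'])
Q=RS(180,.25)
plan([((.56,.01,.24),Q,1),((.607,.01,.195),Q,1,2),((.607,.01,.117),Q,1,3),((.570,.01,.112),Q,1,6)])
```

```text
12 0.001,0.058,-0.001,-0.008,-0.059,-0.037,1,0.001,0.058,-0.001,-0.004,-0.06,-0.037,1,0.001,0.058,-0.001,0.001,-0.06,-0.037,1,0,0,0,-0.043,0.003,0.069,1,0,0,0,-0.043,0.003,0.069,1,0,0,0,0.016,-0,0.063,1,0,0,0,0.016,-0,0.063,1,0,0,0,0.016,-0,0.063,1,0,0,0,0.015,-0.001,-0.002,1,0,0,0,0.015,-0.001,-0.002,1,0,0,0,0.015,-0.001,-0.002,1,0,0,0,0.015,-0.001,-0.002,1
2 0,0,0,0.015,-0.001,-0.002,1,0,0,0,0.015,-0.001,-0.002,1
```

play_rows:
  commands: [0.001,0.058,0,-0.008,-0.059,-0.037,1,0.001,0.058,0,-0.004,-0.06,-0.037,1,0.001,0.058,0,0.001,-0.06,-0.037,1,0,0,0,-0.043,0.003,0.069,1,0,0,0,-0.043,0.003,0.069,1,0,0,0,0,0,0,1,0,0,0,0.016,0,0.063,1,0,0,0,0.016,0,0.063,1,0,0,0,0.016,0,0.063,1,0,0,0,0,0,0,1]

```text
clock: 36.7
position: [0.6045, 0.0104, 0.1161]
eef_rot: [0.025, 0.992, -0.002, 0.123]
wrist_force: [-0.2, -0.1, 0.2]
width: -0.0003
grip_force: 0.0
```

play_rows:
  commands: [0,0,0,0.015,0,-0.002,1,0,0,0,0.015,0,-0.002,1,0,0,0,0.015,0,-0.002,1,0,0,0,0.015,0,-0.002,1,0,0,0,0.015,0,-0.002,1,0,0,0,0.015,0,-0.002,1,0,0,0,0,0,0,1,0,0,0,0,0,0,1]

```text
clock: 37.7
position: [0.5706, 0.0121, 0.1133]
eef_rot: [0.025, 0.992, -0.002, 0.125]
wrist_force: [0.3, -0.7, -0.3]
width: -0.0
grip_force: 0.0
```

Run:
```python
from h import *
s=st();print(s['wrist_force'])
ctrl.snapshot('top'); find('top',['tray_handle','blue_brush','soap_tin','scraper'])
ctrl.snapshot('scene'); find('scene',['tray_handle'])
```

```text
{'clock': 37.7, 'joint_pos': [-0.055, 0.281, 1.861, 0.004, 0.748, -1.578], 'position': [0.571, 0.012, 0.113], 'eef_rot': [0.025, 0.992, -0.002, 0.125], 'width': -0.0}
[ 0.30256463 -0.6906734  -0.34159934]
top tray_handle [(0.8, [0.521, 0.114, 0.1])]
top blue_brush [(0.75, [0.652, 0.223, 0.096])]
top soap_tin [(0.81, [0.642, 0.148, 0.091])]
top scraper [(0.64, [0.638, 0.08, 0.094])]
scene tray_handle [(0.78, [0.526, 0.116, 0.101])]
```

Run:
```python
from h import *
plan([((.585,.01,.16),RS(180,.25),1,1),((.54,-.02,.26),Rm(177,.1),1),((.57,-.39,.17),Rm(177),.3)])
```

```text
10 0,0.001,-0.002,-0.063,-0.003,-0.104,1,-0.001,0.036,0.001,0.022,-0.04,-0.135,1,-0.001,0.036,0.001,0.032,-0.04,-0.133,1,0,0.007,0,-0.014,-0.132,0.033,0.3,0,0.007,0,-0.015,-0.132,0.033,0.3,0,0.007,0,-0.015,-0.132,0.033,0.3,0,0.007,0,-0.016,-0.131,0.033,0.3,0,0.007,0,-0.016,-0.131,0.033,0.3,0,0.007,0,-0.017,-0.131,0.032,0.3,0,0.007,0,-0.017,-0.131,0.032,0.3
```

play_rows:
  commands: [0,0,0,-0.063,0,-0.104,1,0,0.036,0.001,0.022,-0.04,-0.135,1,0,0.036,0.001,0.032,-0.04,-0.133,1,0,0.007,0,-0.014,-0.132,0.033,0.3,0,0.007,0,-0.015,-0.132,0.033,0.3,0,0.007,0,-0.015,-0.132,0.033,0.3,0,0.007,0,-0.016,-0.131,0.033,0.3,0,0.007,0,-0.016,-0.131,0.033,0.3,0,0.007,0,-0.017,-0.131,0.032,0.3,0,0.007,0,-0.017,-0.131,0.032,0.3,0,0,0,0,0,0,0.3]

```text
clock: 39.42
position: [0.5681, -0.3925, 0.1678]
eef_rot: [0.029, 1.0, 0.001, -0.002]
wrist_force: [-0.0, 1.9, -0.5]
width: 0.0598
grip_force: 0.0
```

Run:
```python
from h import *
s=st(); look('w11'); find('wrist',['wood_brush','sugar_bowl'])
im=cv2.imread('pics/w11.png').astype(int); b,g,r=im[...,0],im[...,1],im[...,2]
u=proj('wrist',[[.567,-.403,.042]])[0]; print(u)
m=((r<130)&(r>b+12)&(r>40)).astype(np.uint8)
for c in cv2.findContours(m,0,2)[0]:
  if cv2.contourArea(c)>600: print(cv2.minAreaRect(c),cv2.minAreaRect((back('wrist',c.reshape(-1,2),.042)[:,:2]*1000).astype(np.float32)))
```

```text
{'clock': 39.425, 'joint_pos': [-0.666, 0.497, 1.294, 0.0, 1.355, -2.178], 'position': [0.568, -0.392, 0.168], 'eef_rot': [0.029, 1.0, 0.001, -0.002], 'width': 0.06}
wrist wood_brush [(0.59, [0.568, -0.399, 0.004])]
wrist sugar_bowl [(0.97, [0.555, -0.276, 0.003])]
[306.84993981 189.87161411]
((460.2396545410156, 376.544189453125), (80.8408203125, 36.119529724121094), 53.80678939819336) ((818.4559936523438, -226.11077880859375), (119.86174011230469, 45.4539680480957), 33.12548065185547)
((323.0, 189.5), (67.0, 62.0), 90.0) ((568.6420288085938, -385.903564453125), (64.54798889160156, 72.06741333007812), 87.9805908203125)
((251.877685546875, 268.88629150390625), (302.99383544921875, 115.76001739501953), 31.607501983642578) ((668.3604125976562, -461.80084228515625), (337.255615234375, 148.33987426757812), 53.189613342285156)
((533.8189697265625, 228.92242431640625), (324.1955871582031, 222.43310546875), 23.198591232299805) ((651.1737060546875, -130.1579132080078), (421.9844970703125, 240.34336853027344), 61.984527587890625)
((220.5, 101.5), (83.0, 117.0), 90.0) ((482.7380065917969, -479
[... 185 characters left out ...]
7001953125, -550.3141479492188), (74.24687194824219, 59.72496795654297), 51.38051223754883)
((453.36529541015625, 72.38438415527344), (34.47338104248047, 84.57524871826172), 69.25391387939453) ((462.20623779296875, -259.22686767578125), (31.071680068969727, 76.54456329345703), 16.33443260192871)
((319.001708984375, 44.94899368286133), (99.14215087890625, 65.75057983398438), 32.85572052001953) ((432.1881103515625, -382.3327941894531), (91.00912475585938, 55.29907989501953), 57.85799789428711)
((54.74322509765625, 56.664764404296875), (118.74723815917969, 21.604141235351562), 79.11447143554688) ((432.7209167480469, -624.3673706054688), (18.99835205078125, 94.99515533447266), 83.63672637939453)
```

View pics/w11.png

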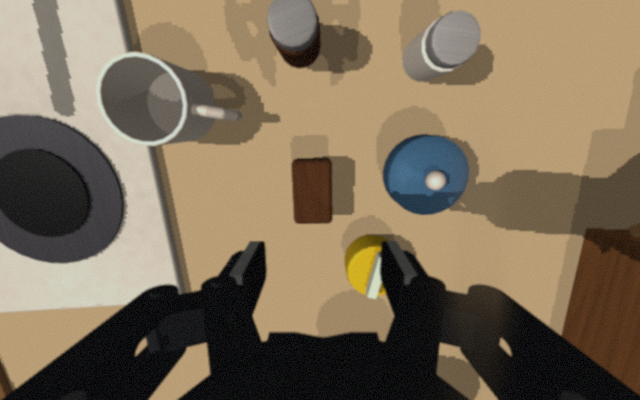

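Wood brush corners are at (293,159), (330,158), (331,222) and (294,222). The bowl is at (427,174) and the timer at (370,268), both clear of the fingers.

Run:
```python
from h import *
q=back('wrist',[[293,159],[330,158],[331,222],[294,222]],.042)[:,:2]; e=(q[0]+q[1]-q[2]-q[3])/2
m=q.mean(0); hd=np.degrees(np.arctan2(e[1],e[0])); print(m,hd,np.linalg.norm(e))
hd%=360
pick(m[0],m[1],hd,.003,.3)
P,Q=slot(-.105,.010,.6); up=Q.apply([0,0,-1])
plan([((m[0],m[1],.19),Rm(hd),1),((.50,-.05,.27),Rm(178,.1),1),(P+up*.06,Q,1)],cur=(np.array([m[0],m[1],.003]),Rm(hd)))
```

```text
[ 0.56873936 -0.39767216] 177.25040966292218 0.06843181887178514
5 0.001,-0,-0.002,-0.001,-0.013,0.1,0.3,0.001,-0,-0.002,-0.001,-0.013,0.1,0.3,0,0,0,0,0,0.072,0.3,0,0,0,0,0,0.072,0.3,0,0,0,0,0,0.072,0.3
12 0,0,0,0,0,-0.117,1,0,0,0,0,0,-0.117,1,0,0,0,0,0,-0.117,1,0,0,0,0,0,-0.117,1,-0,-0.007,-0.001,0.03,0.123,-0.029,1,-0,-0.007,-0.001,0.03,0.123,-0.029,1,-0,-0.007,-0.001,0.029,0.123,-0.029,1,-0,-0.007,-0.001,0.029,0.123,-0.03,1,-0,-0.007,-0.001,0.028,0.123,-0.03,1,-0,-0.007,-0.001,0.027,0.123,-0.03,1,-0,-0.007,-0.001,0.027,0.123,-0.031,1,0.001,-0.08,0.002,-0.068,0.052,0.102,1
2 0.001,-0.08,0.002,-0.05,0.052,0.112,1,0.001,-0.08,0.002,-0.031,0.053,0.118,1
```

play_rows:
  commands: [0,0,0,-0.001,-0.013,0.1,0.3,0,0,0,-0.001,-0.013,0.1,0.3,0,0,0,0,0,0.072,0.3,0,0,0,0,0,0.072,0.3,0,0,0,0,0,0.07,0.3,0,0,0,0,0,0,0.3,0,0,0,0,0,0,0.3,0,0,0,0,0,0,1,0,0,0,0,0,0,1,0,0,0,0,0,0,1,0,0,0,0,0,0,1]

```text
clock: 40.95
position: [0.5702, -0.3995, 0.0072]
eef_rot: [0.027, 1.0, 0.0, 0.001]
wrist_force: [0.2, 0.8, 7.0]
width: 0.0411
grip_force: 42.1
```

play_rows:
  commands: [0,0,0,0,0,-0.117,1,0,0,0,0,0,-0.117,1,0,0,0,0,0,-0.117,1,0,0,0,0,0,-0.117,1,0,-0.007,-0.001,0.03,0.123,-0.029,1,0,-0.007,-0.001,0.03,0.123,-0.029,1,0,-0.007,-0.001,0.029,0.123,-0.029,1,0,-0.007,-0.001,0.029,0.123,-0.03,1,0,-0.007,-0.001,0.028,0.123,-0.03,1,0,-0.007,-0.001,0.027,0.123,-0.03,1,0,-0.007,-0.001,0.027,0.123,-0.031,1,0,0,0,0,0,0,1]

```text
clock: 42.45
position: [0.5009, -0.0481, 0.2742]
eef_rot: [0.018, 0.999, 0.0, 0.052]
wrist_force: [-0.2, -0.0, -1.1]
width: 0.041
grip_force: 41.3
```

play_rows:
  commands: [0,-0.08,0.002,-0.068,0.052,0.102,1,0,-0.08,0.002,-0.05,0.052,0.112,1,0,-0.08,0.002,-0.031,0.053,0.118,1,0,0,0,0,0,0,1]

```text
clock: 42.95
position: [0.5774, -0.0026, 0.1692]
eef_rot: [0.024, 0.968, -0.005, 0.249]
wrist_force: [-1.2, 0.1, -0.5]
width: 0.0408
grip_force: 41.3
```

Run:
```python
from h import *
s=st();print(s['wrist_force'],s['grip_force'])
P,Q=slot(-.105,.015,.6);plan([(P,Q,1,4)])
```

```text
{'clock': 42.95, 'joint_pos': [-0.095, 0.144, 1.996, 0.052, 0.5, -1.656], 'position': [0.577, -0.003, 0.169], 'eef_rot': [0.024, 0.968, -0.005, 0.249], 'width': 0.041}
[-1.24925874  0.055588   -0.48800663] 41.2733119726181
4 0,-0.012,-0,-0.009,0.008,0.047,1,0,-0.012,-0,-0.008,0.008,0.047,1,0,-0.012,-0,-0.007,0.008,0.047,1,0,-0.012,-0,-0.006,0.008,0.047,1
```

play_rows:
  commands: [0,-0.012,0,-0.007,0.008,0.047,1,0,-0.012,0,-0.006,0.008,0.047,1,0,-0.012,0,-0.005,0.008,0.045,1,0,-0.012,0,-0.004,0.008,0.042,1,0,0,0,0,0,0,1,0,0,0,0,0,0,0.32,0,0,0,0,0,0,0.32,0,0,0,0,0,0,0.32,0,0,0,0,0,-0.06,0.32,0,0,0,0,0,-0.06,0.32,0,0,0,0,0,-0.06,0.32,0,0,0,0,0,-0.06,0.32]

```text
clock: 44.45
position: [0.5728, 0.0102, 0.1967]
eef_rot: [0.024, 0.953, -0.006, 0.302]
wrist_force: [-0.7, -0.4, 0.7]
width: 0.0581
grip_force: 0.0
```

Run:
```python
from h import *
s=st();print(s['wrist_force'])
T=['blue_brush','soap_tin','scraper','wood_brush','tray_handle']
ctrl.snapshot('wrist'); find('wrist',T)
im=snap('top','top12'); find('top',T)
for a in(.4,.5,.6,.7):
  o=S*R.from_rotvec([0,-a,0]); print(a,(H+o.apply([-.047,0,.138])).round(3), [ (o.inv().apply(np.array(v)-H)-[.043,0,.055]).round(3).tolist() for v in ([.652,.223,.096],[.642,.148,.091],[.638,.08,.094])])
cv2.imwrite('pics/top12c.png',cv2.resize(im[140:270,190:470,::-1],None,fx=2.8,fy=2.8,interpolation=2))
```

```text
{'clock': 44.45, 'joint_pos': [-0.063, 0.08, 2.062, 0.028, 0.385, -1.607], 'position': [0.573, 0.01, 0.197], 'eef_rot': [0.024, 0.953, -0.006, 0.302], 'width': 0.058}
[-0.74800098 -0.36463919  0.74582514]
wrist blue_brush [(0.7, [0.648, 0.219, 0.1]), (0.67, [0.562, -0.283, 0.003])]
wrist soap_tin [(0.92, [0.643, 0.15, 0.093])]
wrist scraper [(0.63, [0.642, 0.079, 0.096])]
wrist wood_brush [(0.72, [0.642, 0.081, 0.096]), (0.59, [0.637, 0.01, 0.094])]
wrist tray_handle [(0.91, [0.526, 0.118, 0.103]), (0.7, [0.647, 0.219, 0.095])]
top blue_brush [(0.82, [0.649, 0.221, 0.097]), (0.55, [0.636, 0.009, 0.092])]
top soap_tin [(0.53, [0.641, 0.149, 0.095])]
top scraper [(0.74, [0.636, 0.079, 0.092])]
top wood_brush [(0.69, [0.634, 0.01, 0.094])]
top tray_handle [(0.88, [0.52, 0.115, 0.098]), (0.68, [0.443, -0.278, 0.002])]
0.4 [0.549 0.117 0.139] [[-0.017, 0.111, 0.005], [-0.024, 0.036, 0.003], [-0.024, -0.032, 0.006]]
0.5 [0.539 0.117 0.129] [[-0.011, 0.111, 0.003], [-0.019, 0.036, 0.001], [-0.018, -0.032, 0.004]]
0.6 [0.529 0.117 0.117] [[-0.005, 0.111, -0.001], [-0.013, 0.036, -0.001], [-0.012, -0.032, 0.001]]
0.7 [0.521 0.118 0.105] [[0.0, 0.111, -0.005], [-0.008, 0.036, -0.005], [-0.007, -0.032, -0.002]]
```

View pics/top12c.png

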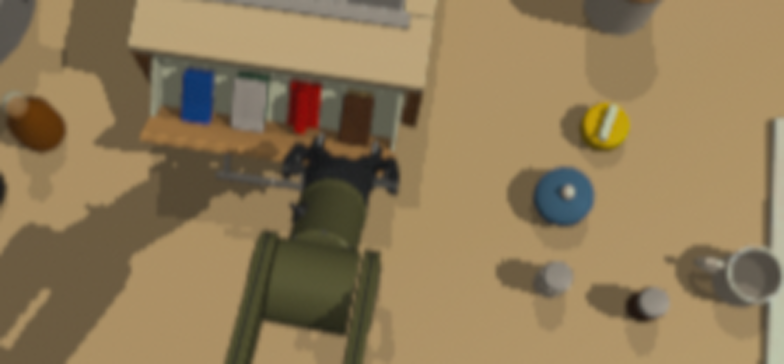

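All four are in the trough, at crop (197,95), (250,103), (305,106) and (357,118), and the tray is at about 0.72 rad. Now I'll push it shut at the bar with shut fingers.

Run:
```python
from h import *
Q=RS(180,0)
plan([((.48,.05,.24),RS(180,.3),1),((.47,.115,.16),Q,1),((.48,.115,.083),Q,1,2)])
plan([((.49,.115,.085),Q,1,1),((.53,.115,.115),Q,1,3),((.56,.115,.14),Q,1,3),((.578,.115,.150),Q,1,4)],cur=(np.array([.48,.115,.083]),Q))
```

```text
6 0,0.075,-0.001,0.065,0.044,-0.114,1,0,0.075,-0.001,0.082,0.044,-0.103,1,0,0.072,0,0.045,0.081,0.091,1,0,0.072,0,0.031,0.081,0.096,1,0,0,0,-0.012,0.001,0.096,1,0,0,0,-0.012,0.001,0.096,1
11 0,0,0,-0.025,0.001,-0.005,1,0,0,0,-0.033,0.002,-0.025,1,0,0,0,-0.033,0.002,-0.025,1,0,0,0,-0.033,0.002,-0.025,1,0,0,0,-0.025,0.001,-0.021,1,0,0,0,-0.025,0.001,-0.021,1,0,0,0,-0.025,0.001,-0.021,1,0,0,0,-0.011,0.001,-0.006,1,0,0,0,-0.011,0.001,-0.006,1,0,0,0,-0.011,0.001,-0.006,1,0,0,0,-0.011,0.001,-0.006,1
```

play_rows:
  commands: [0,0.075,0,0.065,0.044,-0.114,1,0,0.075,0,0.082,0.044,-0.103,1,0,0.072,0,0.045,0.081,0.091,1,0,0.072,0,0.031,0.081,0.096,1,0,0,0,-0.012,0.001,0.096,1,0,0,0,-0.012,0.001,0.096,1,0,0,0,0,0,0,1]

```text
clock: 45.92
position: [0.4916, 0.1131, 0.0748]
eef_rot: [0.024, 1.0, 0.002, 0.011]
wrist_force: [-0.7, -0.3, -0.2]
width: -0.0001
grip_force: 0.0
```

play_rows:
  commands: [0,0,0,-0.025,0.001,-0.005,1,0,0,0,-0.033,0.002,-0.025,1,0,0,0,-0.033,0.002,-0.025,1,0,0,0,-0.033,0.002,-0.025,1,0,0,0,-0.025,0.001,-0.021,1,0,0,0,-0.025,0.001,-0.021,1,0,0,0,-0.025,0.001,-0.021,1,0,0,0,-0.011,0.001,-0.006,1,0,0,0,-0.011,0.001,-0.006,1,0,0,0,-0.011,0.001,-0.006,1,0,0,0,-0.011,0.001,-0.006,1,0,0,0,0,0,0,1]

```text
clock: 47.42
position: [0.5898, 0.1141, 0.1474]
eef_rot: [0.024, 1.0, 0.002, 0.014]
wrist_force: [-0.4, -0.0, 0.5]
width: 0.0001
grip_force: 0.0
```

Run:
```python
from h import *
s=st();print(s['wrist_force'])
look('w13')
for n in('top','scene'):
  ctrl.snapshot(n); find(n,['tray_handle'])
find('wrist',['tray_handle'])
```

```text
{'clock': 47.425, 'joint_pos': [0.121, 0.376, 1.56, 0.0, 1.176, -1.403], 'position': [0.59, 0.114, 0.147], 'eef_rot': [0.024, 1.0, 0.002, 0.014], 'width': 0.0}
[-0.41349236 -0.04530946  0.53725734]
top tray_handle [(0.61, [0.375, 0.52, 0.001]), (0.35, [0.648, 0.113, -0.002])]
scene tray_handle [(0.73, [0.668, -0.338, -0.001]), (0.72, [0.522, 0.116, 0.1])]
wrist tray_handle [(0.9, [0.523, 0.117, 0.104])]
```

View pics/w13.png

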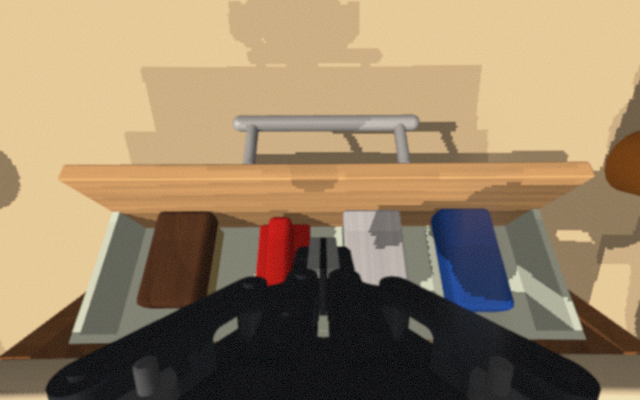

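The tray is still open, with all four inside in a row. The fingers passed over the bar, so the working part of the finger starts about 24 mm behind the TCP. I'll back out and push again, with the bar 35 mm up the fingers and a slight tilt.

Run:
```python
from h import *
Q=RS(180,.25); s=ctrl.get_state(); p=np.array(s['position'])
plan([(p+[-.03,0,.09],R.from_quat(s['eef_rot']),1,2),((.45,.114,.22),Q,1),((.455,.114,.062),Q,1,3)])
plan([((.49,.114,.062),Q,1,2),((.517,.114,.085),Q,1,2),((.542,.114,.105),Q,1,2),((.566,.114,.121),Q,1,2),((.594,.114,.134),Q,1,3)],cur=(np.array([.455,.114,.062]),Q))
```

```text
7 0,0,0,0.034,-0.001,-0.114,1,0,0,0,0.034,-0.001,-0.114,1,0.001,-0.053,-0,0.137,-0.007,0.018,1,0.001,-0.053,-0,0.138,-0.007,0.002,1,0,0,0,0.029,0,0.129,1,0,0,0,0.029,0,0.129,1,0,0,0,0.029,0,0.129,1
11 0,0,0,-0.042,0.002,0.011,1,0,0,0,-0.042,0.002,0.011,1,0,0,0,-0.04,0.002,-0.02,1,0,0,0,-0.04,0.002,-0.02,1,0,0,0,-0.036,0.001,-0.017,1,0,0,0,-0.036,0.001,-0.017,1,0,0,0,-0.034,0.001,-0.012,1,0,0,0,-0.034,0.001,-0.012,1,0,0,0,-0.025,0.001,-0.005,1,0,0,0,-0.025,0.001,-0.005,1,0,0,0,-0.025,0.001,-0.005,1
```

play_rows:
  commands: [0,0,0,0,0,-0.114,1,0,0,0,0.034,0,-0.114,1,0.001,-0.053,0,0.145,-0.007,0.018,1,0.001,-0.053,0,0.145,-0.007,0.002,1,0,0,0,0.04,0,0,1,0,0,0,0,0,0,1]

```text
clock: 48.48
position: [0.4406, 0.115, 0.2164]
eef_rot: [0.023, 0.992, -0.002, 0.125]
wrist_force: [2.1, 0.3, -0.1]
width: 0.0
grip_force: 0.0
```

Run:
```python
from h import *
Q=RS(180,.25); s=st(); ctrl.snapshot('top'); find('top',['tray_handle'])
plan([((.455,.114,.062),Q,1,3)])
```

```text
{'clock': 48.475, 'joint_pos': [0.218, 0.004, 1.9, -0.076, 0.997, -1.272], 'position': [0.441, 0.115, 0.216], 'eef_rot': [0.023, 0.992, -0.002, 0.125], 'width': 0.0}
top tray_handle [(0.93, [0.524, 0.112, 0.099])]
3 0,0.001,-0,0.025,-0.001,0.128,1,0,0.001,-0,0.025,-0.001,0.128,1,0,0.001,-0,0.025,-0.001,0.128,1
```

play_rows:
  commands: [0,0,0,0.025,0,0.128,1,0,0,0,0.025,0,0.128,1,0,0,0,0.025,0,0.128,1,0,0,0,0,0,0,1,0,0,0,0,0,0,1]

```text
clock: 49.2
position: [0.4546, 0.1151, 0.0613]
eef_rot: [0.024, 0.992, -0.002, 0.126]
wrist_force: [0.5, 0.6, -0.1]
width: -0.0002
grip_force: 0.0
```

Run:
```python
from h import *
Q=RS(180,.25); st()
plan([((.49,.114,.062),Q,1,2),((.517,.114,.085),Q,1,2),((.542,.114,.105),Q,1,2),((.566,.114,.121),Q,1,2),((.594,.114,.134),Q,1,3)])
```

```text
{'clock': 49.2, 'joint_pos': [0.211, 0.251, 2.118, -0.124, 0.531, -1.212], 'position': [0.455, 0.115, 0.061], 'eef_rot': [0.024, 0.992, -0.002, 0.126], 'width': -0.0}
11 0,0.001,-0,-0.043,0.001,0.01,1,0,0.001,-0,-0.043,0.001,0.01,1,0,0,0,-0.04,0.002,-0.02,1,0,0,0,-0.04,0.002,-0.02,1,0,0,0,-0.036,0.001,-0.017,1,0,0,0,-0.036,0.001,-0.017,1,0,0,0,-0.034,0.001,-0.012,1,0,0,0,-0.034,0.001,-0.012,1,0,0,0,-0.025,0.001,-0.005,1,0,0,0,-0.025,0.001,-0.005,1,0,0,0,-0.025,0.001,-0.005,1
```

play_rows:
  commands: [0,0,0,-0.043,0.001,0.01,1,0,0,0,-0.043,0.001,0.01,1,0,0,0,-0.04,0.002,-0.02,1,0,0,0,-0.04,0.002,-0.02,1,0,0,0,-0.036,0.001,-0.017,1,0,0,0,-0.036,0.001,-0.017,1]

```text
clock: 49.95
position: [0.5399, 0.1138, 0.1061]
eef_rot: [0.024, 0.992, -0.002, 0.126]
wrist_force: [-0.7, 0.0, -0.4]
width: 0.0001
grip_force: 0.0
```

Run:
```python
from h import *
s=st(); print(s['wrist_force']); ctrl.snapshot('top'); find('top',['tray_handle']); ctrl.snapshot('wrist'); find('wrist',['tray_handle'])
```

```text
{'clock': 49.95, 'joint_pos': [0.169, 0.272, 1.902, -0.079, 0.723, -1.301], 'position': [0.54, 0.114, 0.106], 'eef_rot': [0.024, 0.992, -0.002, 0.126], 'width': 0.0}
[-0.65863941  0.03986375 -0.37766519]
top tray_handle [(0.86, [0.521, 0.116, 0.1]), (0.67, [0.668, -0.337, -0.003])]
wrist tray_handle [(0.74, [0.524, 0.117, 0.103])]
```

The fingers skimmed over the bar again, because they rose before touching it. I'll back out up and retry lower, staying level until contact.

Run:
```python
from h import *
Q=RS(180,.25); p=np.array(ctrl.get_state()['position'])
plan([(p+[-.01,0,.07],Q,1,2),((.45,.114,.16),Q,1,2),((.45,.114,.056),Q,1,2),((.45,.114,.056),Q,1,1)])
plan([((.522,.114,.057),Q,1,4),((.546,.114,.088),Q,1,3),((.570,.114,.112),Q,1,2),((.598,.114,.128),Q,1,3)],cur=(np.array([.45,.114,.056]),Q))
```

```text
7 0,0,-0,-0.01,-0.001,-0.088,1,0,0,-0,-0.01,-0.001,-0.088,1,0,0,0,0.099,-0.004,-0.006,1,0,0,0,0.099,-0.004,-0.006,1,0,0,0,0.032,-0,0.126,1,0,0,0,0.032,-0,0.126,1,0,0,0,0,0,0,1
12 0,0,0,-0.044,0.002,0.011,1,0,0,0,-0.044,0.002,0.011,1,0,0,0,-0.044,0.002,0.011,1,0,0,0,-0.044,0.002,0.011,1,0,0,0,-0.026,0.001,-0.02,1,0,0,0,-0.026,0.001,-0.02,1,0,0,0,-0.026,0.001,-0.02,1,0,0,0,-0.036,0.001,-0.022,1,0,0,0,-0.036,0.001,-0.022,1,0,0,0,-0.026,0.001,-0.007,1,0,0,0,-0.026,0.001,-0.007,1,0,0,0,-0.026,0.001,-0.007,1
```

play_rows:
  commands: [0,0,0,-0.01,0,-0.088,1,0,0,0,-0.01,0,-0.088,1,0,0,0,0.099,-0.004,-0.006,1,0,0,0,0.099,-0.004,-0.006,1,0,0,0,0.032,0,0.126,1,0,0,0,0.032,0,0.126,1,0,0,0,0,0,0,1,0,0,0,0,0,0,1]

```text
clock: 51.15
position: [0.4511, 0.1149, 0.0565]
eef_rot: [0.024, 0.992, -0.002, 0.125]
wrist_force: [-0.0, 0.2, 0.3]
width: -0.0004
grip_force: 0.0
```

play_rows:
  commands: [0,0,0,-0.044,0.002,0.011,1,0,0,0,-0.044,0.002,0.011,1,0,0,0,-0.044,0.002,0.011,1,0,0,0,-0.044,0.002,0.011,1,0,0,0,0,0,0,1]

```text
clock: 51.78
position: [0.5185, 0.1136, 0.0538]
eef_rot: [0.024, 0.993, -0.003, 0.119]
wrist_force: [-8.2, 0.7, 1.0]
width: -0.0004
grip_force: 3.9
```

Run:
```python
from h import *
Q=RS(180,.25)
s=st(); print(s['wrist_force']); ctrl.snapshot('top'); find('top',['tray_handle']); look('w14'); find('wrist',['tray_handle'])
plan([((.546,.114,.088),Q,1,3),((.570,.114,.112),Q,1,2),((.598,.114,.128),Q,1,3)])
```

```text
{'clock': 51.775, 'joint_pos': [0.176, 0.333, 1.994, -0.098, 0.584, -1.27], 'position': [0.519, 0.114, 0.054], 'eef_rot': [0.024, 0.993, -0.003, 0.119], 'width': -0.0}
[-8.15217772  0.66317941  1.02734707]
top tray_handle [(0.7, [0.521, 0.114, 0.1])]
wrist tray_handle []
8 -0,-0.002,-0,-0.029,0.001,-0.022,1,-0,-0.002,-0,-0.029,0.001,-0.022,1,-0,-0.002,-0,-0.029,0.001,-0.022,1,0,0,0,-0.036,0.001,-0.022,1,0,0,0,-0.036,0.001,-0.022,1,0,0,0,-0.026,0.001,-0.007,1,0,0,0,-0.026,0.001,-0.007,1,0,0,0,-0.026,0.001,-0.007,1
```

There is contact now (8 N). I'll continue.

play_rows:
  commands: [0,0,0,-0.035,0.001,-0.008,1,0,0,0,-0.035,0.001,-0.012,1,0,0,0,-0.035,0.001,-0.016,1,0,0,0,-0.036,0.001,-0.016,1,0,0,0,-0.036,0.001,-0.018,1,0,0,0,0,0,0,1]

```text
clock: 52.72
position: [0.5878, 0.1136, 0.1021]
eef_rot: [0.024, 0.992, -0.002, 0.127]
wrist_force: [0.7, -0.1, 0.1]
width: 0.0002
grip_force: 0.0
```

Run:
```python
from h import *
Q=RS(180,.25)
s=st(); print(s['wrist_force']); ctrl.snapshot('top'); find('top',['tray_handle']); look('w15'); find('wrist',['tray_handle'])
ctrl.snapshot('scene');find('scene',['tray_handle'])
plan([((.60,.114,.126),Q,1,3)])
```

```text
{'clock': 52.725, 'joint_pos': [0.152, 0.333, 1.815, -0.071, 0.746, -1.324], 'position': [0.588, 0.114, 0.102], 'eef_rot': [0.024, 0.992, -0.002, 0.127], 'width': 0.0}
[ 0.69942688 -0.10419502  0.08800682]
top tray_handle [(0.61, [0.588, 0.113, 0.159])]
wrist tray_handle [(0.89, [0.59, 0.113, 0.165])]
scene tray_handle [(0.7, [0.589, 0.114, 0.161])]
3 0,0,-0,-0.017,0.001,-0.017,1,0,0,-0,-0.017,0.001,-0.017,1,0,0,-0,-0.017,0.001,-0.017,1
```

play_rows:
  commands: [0,0,0,-0.017,0.001,-0.007,1,0,0,0,-0.017,0.001,-0.007,1,0,0,0,-0.012,0,-0.004,1,0,0,0,0,0,0,1]

```text
clock: 53.52
position: [0.6014, 0.1136, 0.1125]
eef_rot: [0.024, 0.992, -0.002, 0.125]
wrist_force: [-1.3, 0.6, -1.2]
width: 0.0001
grip_force: 0.8
```

Run:
```python
from h import *
s=st(); print(s['wrist_force']); ctrl.snapshot('top'); find('top',['tray_handle']); ctrl.snapshot('wrist'); find('wrist',['tray_handle'])
ctrl.snapshot('scene');find('scene',['tray_handle'])
```

```text
{'clock': 53.525, 'joint_pos': [0.148, 0.336, 1.772, -0.066, 0.789, -1.334], 'position': [0.601, 0.114, 0.113], 'eef_rot': [0.024, 0.992, -0.002, 0.125], 'width': 0.0}
[-1.32148059  0.60715223 -1.21630476]
top tray_handle [(0.58, [0.602, 0.111, 0.168]), (0.27, [0.692, 0.109, 0.086])]
wrist tray_handle []
scene tray_handle [(0.45, [0.61, 0.113, 0.169])]
```

play_rows:
  commands: [0,0,0,-0.012,0,-0.002,1,0,0,0,-0.012,0,-0.002,1,0,0,0,0,0,0,1]

```text
clock: 54.2
position: [0.6008, 0.1135, 0.1125]
eef_rot: [0.024, 0.993, -0.003, 0.116]
wrist_force: [-15.9, 3.6, 2.8]
width: 0.0
grip_force: 7.9
```

Firm stop at 16 N: shut. I'll back off and go to the salt.

Run:
```python
from h import *
s=ctrl.get_state();p=np.array(s['position']); Q=R.from_quat(s['eef_rot'])
plan([((.53,.113,.125),Q,1,2),((.47,.06,.26),Rm(177),.6),((.447,-.26,.19),Rm(177),.1)])
```

```text
11 0,0,0,0.082,-0.005,-0.036,1,0,0,0,0.082,-0.005,-0.036,1,0,0.037,0.001,0.021,-0.047,-0.121,0.6,0,0.037,0.001,0.03,-0.047,-0.119,0.6,0,0.037,0.001,0.039,-0.047,-0.116,0.6,0,0,0,0.003,-0.134,0.029,0.1,0,0,0,0.003,-0.134,0.029,0.1,0,0,0,0.003,-0.134,0.029,0.1,0,0,0,0.003,-0.134,0.029,0.1,0,0,0,0.003,-0.134,0.029,0.1,0,0,0,0.003,-0.134,0.029,0.1
```

play_rows:
  commands: [0,0,0,0.09,-0.005,-0.03,1,0,0,0,0.09,-0.005,-0.036,1,0,0.037,0.001,0.021,-0.047,-0.121,0.6,0,0.037,0.001,0.03,-0.047,-0.119,0.6,0,0.037,0.001,0.039,-0.047,-0.116,0.6,0,0,0,0.003,-0.134,0.029,0.1,0,0,0,0.003,-0.134,0.029,0.1,0,0,0,0.003,-0.134,0.029,0.1,0,0,0,0.003,-0.134,0.029,0.1,0,0,0,0.003,-0.134,0.029,0.1,0,0,0,0.003,-0.134,0.029,0.1,0,0,0,0,0,0,0.1]

```text
clock: 55.7
position: [0.4478, -0.2658, 0.1876]
eef_rot: [0.029, 1.0, -0.0, 0.009]
wrist_force: [-0.8, 0.9, 0.3]
width: 0.0769
grip_force: 0.0
```

Run:
```python
from h import *
s=st(); look('w16'); find('wrist',['salt','pepper'])
ctrl.snapshot('top'); find('top',['salt','pepper','tray_handle'])
ctrl.snapshot('scene'); find('scene',['tray_handle','salt'])
plan([((.445,-.279,.12),Rm(177),.1),((.445,-.279,.018),Rm(177),.1,3)])
```

```text
{'clock': 55.7, 'joint_pos': [-0.624, 0.239, 1.659, 0.011, 1.227, -2.14], 'position': [0.448, -0.266, 0.188], 'eef_rot': [0.029, 1.0, -0.0, 0.009], 'width': 0.077}
wrist salt [(0.86, [0.442, -0.272, 0.002])]
wrist pepper [(0.75, [0.42, -0.4, -0.002])]
top salt [(0.49, [0.443, -0.278, 0.0])]
top pepper [(0.62, [0.419, -0.408, -0.005])]
top tray_handle [(0.93, [0.604, 0.112, 0.165]), (0.34, [0.672, -0.335, -0.005])]
scene tray_handle [(0.63, [0.687, 0.11, 0.2]), (0.44, [0.606, 0.116, 0.167])]
scene salt [(0.87, [0.445, -0.277, -0.004])]
5 0,0.004,-0,0.004,-0.023,0.085,0.1,0,0.004,-0,0.003,-0.023,0.085,0.1,0,0,0,0,0,0.085,0.1,0,0,0,0,0,0.085,0.1,0,0,0,0,0,0.085,0.1
```

View pics/w16.png

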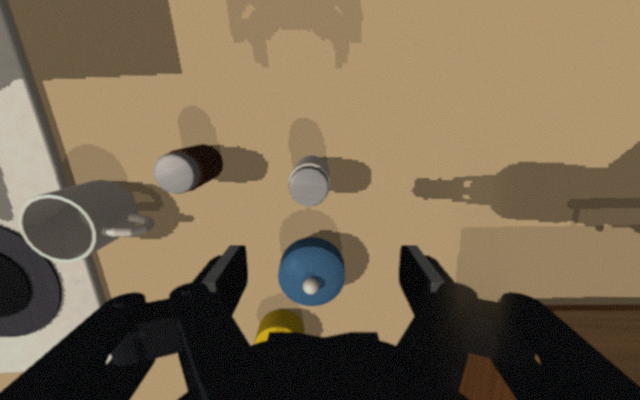

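Salt top is at (310,184), pepper top at (175,172), and the tray handle is at its shut position.

Run:
```python
from h import *
q=back('wrist',[[310,184],[175,172]],.08); print(q)
x,y=(q[0,:2]+[.443,-.277])/2
plan([((x,y,.12),Rm(177),.1),((x,y,.018),Rm(177),.1,3)])
# ledge drop
P=np.array([.685,.112,.0])+S.apply([0,.08,0]); print(P); P[2]=.228
Q=RS(180,0)
plan([((x,y,.18),Rm(177),1),((.52,-.05,.33),Q,1),((P[0],P[1],.29),Q,1)],cur=(np.array([x,y,.018]),Rm(177)))
```

```text
[[ 0.43851496 -0.27152557  0.08      ]
 [ 0.42013088 -0.399648    0.08      ]]
5 0,0.004,-0,0.01,-0.018,0.085,0.1,0,0.004,-0,0.009,-0.018,0.085,0.1,0,0,0,0,0,0.085,0.1,0,0,0,0,0,0.085,0.1,0,0,0,0,0,0.085,0.1
[0.68876852 0.19191119 0.        ]
12 0,0,0,0,0,-0.135,1,0,0,0,0,0,-0.135,1,0,0,0,0,0,-0.135,1,0,0,-0,-0.034,0.114,-0.075,1,0,0,-0,-0.034,0.114,-0.075,1,0,0,-0,-0.034,0.114,-0.075,1,0,0,-0,-0.034,0.114,-0.075,1,0,0,-0,-0.034,0.114,-0.075,1,0,0,0,-0.065,0.104,0.017,1,0,0,0,-0.065,0.104,0.017,1,0,0,0,-0.065,0.104,0.017,1,0,0,0,-0.065,0.104,0.017,1
2 0,0,0,-0.065,0.104,0.017,1,0,0,0,-0.065,0.104,0.017,1
```

play_rows:
  commands: [0,0.004,0,0.01,-0.018,0.085,0.1,0,0.004,0,0.009,-0.018,0.085,0.1,0,0,0,0,0,0.085,0.1,0,0,0,0,0,0.085,0.1,0,0,0,0,0,0.08,0.1,0,0,0,0,0,0,0.1,0,0,0,0,0,0,0.1,0,0,0,0,0,0,1,0,0,0,0,0,0,1,0,0,0,0,0,0,1,0,0,0,0,0,0,1]

```text
clock: 57.58
position: [0.4415, -0.2763, 0.0215]
eef_rot: [0.027, 1.0, -0.0, 0.002]
wrist_force: [-0.2, -1.2, 5.8]
width: 0.0427
grip_force: 39.5
```

play_rows:
  commands: [0,0,0,0,0,-0.135,1,0,0,0,0,0,-0.135,1,0,0,0,0,0,-0.135,1,0,0,0,-0.034,0.114,-0.075,1,0,0,0,-0.034,0.114,-0.075,1,0,0,0,-0.034,0.114,-0.075,1,0,0,0,-0.034,0.114,-0.075,1,0,0,0,-0.034,0.114,-0.075,1,0,0,0,-0.065,0.104,0.017,1,0,0,0,-0.065,0.104,0.017,1,0,0,0,-0.065,0.104,0.017,1,0,0,0,-0.065,0.104,0.017,1]

```text
clock: 59.08
position: [0.6331, 0.1102, 0.3055]
eef_rot: [0.027, 1.0, 0.001, 0.0]
wrist_force: [-0.4, -0.1, -0.6]
width: 0.0422
grip_force: 41.9
```

play_rows:
  commands: [0,0,0,-0.065,0.104,0.017,1,0,0,0,-0.065,0.104,0.017,1,0,0,0,0,0,0,1]

```text
clock: 59.45
position: [0.6898, 0.1924, 0.2897]
eef_rot: [0.025, 1.0, 0.001, -0.001]
wrist_force: [-0.9, -0.6, -2.6]
width: 0.0425
grip_force: 41.8
```

Run:
```python
from h import *
s=st(); print(s['grip_force'],s['wrist_force'])
ctrl.snapshot('top'); find('top',['salt','ledge'])
plan([((.6888,.192,.226),RS(180,0),1,4)])
```

```text
{'clock': 59.45, 'joint_pos': [0.211, 0.47, 1.04, 0.003, 1.633, -1.309], 'position': [0.69, 0.192, 0.29], 'eef_rot': [0.025, 1.0, 0.001, -0.001], 'width': 0.042}
41.8437519762665 [-0.93465269 -0.5752834  -2.58541973]
top salt [(0.67, [0.691, 0.189, 0.272]), (0.26, [0.687, 0.114, 0.2])]
top ledge [(0.68, [0.69, 0.114, 0.201])]
4 0,-0,-0.001,-0,0.002,0.041,1,0,-0,-0.001,-0,0.002,0.041,1,0,-0,-0.001,-0,0.002,0.041,1,0,-0,-0.001,-0,0.002,0.041,1
```

play_rows:
  commands: [0,0,0,0,0.002,0.045,1,0,0,0,0,0,0.045,1,0,0,0,0,0,0.04,1,0,0,0,0,0,0.033,1,0,0,0,0,0,0,1,0,0,0,0,0,0,1]

```text
clock: 60.35
position: [0.6899, 0.19, 0.2277]
eef_rot: [0.027, 1.0, 0.001, 0.001]
wrist_force: [0.2, -0.1, -1.8]
width: 0.0424
grip_force: 41.9
```

play_rows:
  commands: [0,0,0,0,0,0.007,1,0,0,0,0,0,0.007,1,0,0,0,0,0,0,1,0,0,0,0,0,0,1]

```text
clock: 60.85
position: [0.6897, 0.1902, 0.2218]
eef_rot: [0.027, 1.0, 0.001, 0.001]
wrist_force: [0.7, 0.3, -2.0]
width: 0.0421
grip_force: 41.8
```

play_rows:
  commands: [0,0,0,0,0,0.005,1,0,0,0,0,0,0,1,0,0,0,0,0,0,0.75,0,0,0,0,0,0,0.35,0,0,0,0,0,0,0.1,0,0,0,0,0,0,0.1,0,0,0,0,0,-0.05,0.1,0,0,0,0,0,-0.1,0.1,0,0,0,0,0,-0.1,0.1,0,0,0,0,0,-0.1,0.1]

```text
clock: 62.1
position: [0.6892, 0.1898, 0.3605]
eef_rot: [0.027, 1.0, 0.001, 0.0]
wrist_force: [-0.3, 1.0, -0.0]
width: 0.0767
grip_force: 0.0
```

Run:
```python
from h import *
s=st(); print(s['wrist_force']); ctrl.snapshot('top'); find('top',['salt','pepper','tray_handle']); find('top',['salt'],'search_frame'); look('w17'); find('wrist',['salt'])
x,y=.4195,-.405
plan([((.52,.0,.33),Rm(177),.1),((x,y,.15),Rm(177),.1)])
```

```text
{'clock': 62.1, 'joint_pos': [0.209, 0.453, 0.903, 0.002, 1.784, -1.308], 'position': [0.689, 0.19, 0.36], 'eef_rot': [0.027, 1.0, 0.001, 0.0], 'width': 0.077}
[-0.32817697  1.00545834 -0.02424261]
top salt [(0.4, [0.692, 0.186, 0.202])]
top pepper [(0.64, [0.42, -0.408, -0.003])]
top tray_handle [(0.89, [0.602, 0.112, 0.165])]
top salt [(0.47, [0.685, 0.197, 0.281])]
wrist salt [(0.89, [0.69, 0.189, 0.198])]
12 0,-0,-0,0.079,-0.099,0.014,0.1,0,-0,-0,0.079,-0.099,0.014,0.1,0,-0,-0,0.079,-0.099,0.014,0.1,0,-0,-0,0.079,-0.099,0.014,0.1,0,-0,-0,0.079,-0.099,0.014,0.1,0,0,0,0.025,-0.128,0.056,0.1,0,0,0,0.025,-0.128,0.056,0.1,0,0,0,0.025,-0.128,0.056,0.1,0,0,0,0.025,-0.128,0.056,0.1,0,0,0,0.025,-0.128,0.056,0.1,0,0,0,0.025,-0.128,0.056,0.1,0,0,0,0.025,-0.128,0.056,0.1
1 0,0,0,0.025,-0.128,0.056,0.1
```

View pics/w17.png

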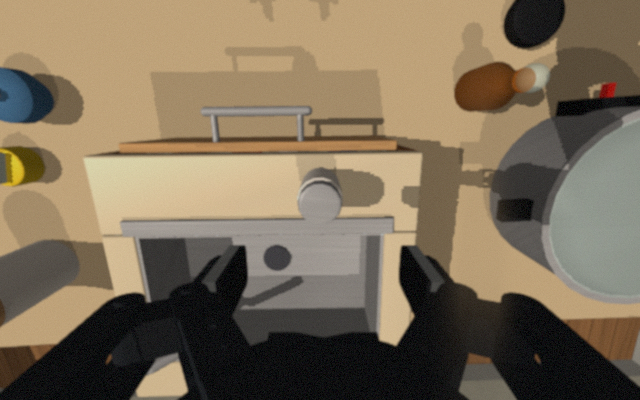

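Salt stands upright on the ledge at (320,190), and the tray panel is shut. That was my last picture: I've already gone past the 14-view limit, so from here I'll work from numbers only. Now the pepper.

play_rows:
  commands: [0,0,0,0.079,-0.099,0.014,0.3,0,0,0,0.079,-0.099,0.014,0.3,0,0,0,0.079,-0.099,0.014,0.3,0,0,0,0.079,-0.099,0.014,0.3,0,0,0,0.079,-0.099,0.014,0.3,0,0,0,0.025,-0.128,0.05,0.3,0,0,0,0.025,-0.128,0.05,0.3,0,0,0,0.025,-0.128,0.05,0.3,0,0,0,0.025,-0.128,0.05,0.3,0,0,0,0.025,-0.128,0.05,0.3,0,0,0,0.025,-0.128,0.05,0.3,0,0,0,0.025,-0.128,0.05,0.3]

```text
clock: 63.95
position: [0.4304, -0.3539, 0.1881]
eef_rot: [0.027, 1.0, 0.002, -0.0]
wrist_force: [0.4, -0.5, 0.6]
width: 0.0597
grip_force: 0.0
```

play_rows:
  commands: [0,0,0,0.02,-0.09,0.02,0.3,0,0,0,0,0,0,0.3]

```text
clock: 64.2
position: [0.42, -0.3901, 0.1794]
eef_rot: [0.029, 1.0, 0.002, -0.001]
wrist_force: [0.2, -0.5, -0.6]
width: 0.0598
grip_force: 0.0
```

Run:
```python
from h import *
s=st(); look('w18'); find('wrist',['pepper','mug']); ctrl.snapshot('scene'); find('scene',['pepper'])
x,y=.4195,-.405
plan([((x,y,.13),Rm(177),.3),((x,y,.018),Rm(177),.3,3)])
# ledge drop
P=np.array([.686,.112,.0])+S.apply([0,-.08,0]); print(P)
Q=RS(180,0)
plan([((x,y,.16),Rm(177),1),((.52,-.15,.33),Q,1),((P[0],P[1],.29),Q,1)],cur=(np.array([x,y,.018]),Rm(177)))
```

```text
{'clock': 64.2, 'joint_pos': [-0.823, 0.329, 1.547, 0.002, 1.27, -2.337], 'position': [0.42, -0.39, 0.179], 'eef_rot': [0.029, 1.0, 0.002, -0.001], 'width': 0.06}
wrist pepper [(0.63, [0.422, -0.403, -0.0])]
wrist mug [(0.7, [0.477, -0.539, 0.006])]
scene pepper [(0.88, [0.423, -0.407, -0.0])]
4 0.001,0.001,-0,0.004,-0.045,0.13,0.3,0,0,0,0,0,0.093,0.3,0,0,0,0,0,0.093,0.3,0,0,0,0,0,0.093,0.3
[0.68223148 0.03208881 0.        ]
12 0,0,0,0,0,-0.118,1,0,0,0,0,0,-0.118,1,0,0,0,0,0,-0.118,1,0,0,-0,-0.036,0.108,-0.071,1,0,0,-0,-0.036,0.108,-0.071,1,0,0,-0,-0.036,0.108,-0.071,1,0,0,-0,-0.037,0.108,-0.071,1,0,0,-0,-0.037,0.108,-0.071,1,0,0,-0,-0.037,0.108,-0.071,1,0,0,0,-0.077,0.095,0.02,1,0,0,0,-0.077,0.095,0.02,1,0,0,0,-0.077,0.095,0.02,1
2 0,0,0,-0.077,0.095,0.02,1,0,0,0,-0.077,0.095,0.02,1
```

play_rows:
  commands: [0,0,0,0,-0.038,0.1,0.3,0,0,0,0,0,0.1,0.3,0,0,0,0,0,0.1,0.3,0,0,0,0,0,0.097,0.3,0,0,0,0,0,0,0.3,0,0,0,0,0,0,0.3,0,0,0,0,0,0,1,0,0,0,0,0,0,1,0,0,0,0,0,0,1]

```text
clock: 65.58
position: [0.4228, -0.405, 0.0257]
eef_rot: [0.027, 1.0, -0.001, 0.002]
wrist_force: [-0.2, 0.3, 7.3]
width: 0.0422
grip_force: 39.9
```

Gripped (width 42 mm), offset 25.7 mm.

play_rows:
  commands: [0,0,0,0,0,-0.118,1,0,0,0,0,0,-0.118,1,0,0,0,0,0,-0.118,1,0,0,0,-0.036,0.108,-0.071,1,0,0,0,-0.036,0.108,-0.071,1,0,0,0,-0.036,0.108,-0.071,1,0,0,0,-0.037,0.108,-0.071,1,0,0,0,-0.037,0.108,-0.071,1,0,0,0,-0.037,0.108,-0.071,1,0,0,0,-0.077,0.095,0.02,1,0,0,0,-0.077,0.095,0.02,1,0,0,0,-0.077,0.095,0.02,1]

```text
clock: 67.08
position: [0.6213, -0.0398, 0.313]
eef_rot: [0.027, 1.0, 0.001, 0.001]
wrist_force: [0.6, -0.7, -1.8]
width: 0.042
grip_force: 41.5
```

play_rows:
  commands: [0,0,0,-0.077,0.095,0.02,1,0,0,0,-0.077,0.095,0.02,1,0,0,0,0,0,0,1,0,0,0,0,0,0,1]

```text
clock: 67.58
position: [0.6858, 0.0313, 0.2965]
eef_rot: [0.027, 1.0, 0.001, 0.0]
wrist_force: [-0.1, -0.0, -0.9]
width: 0.0425
grip_force: 41.5
```

Run:
```python
from h import *
s=st(); print(s['grip_force'])
ctrl.snapshot('top'); find('top',['pepper','salt'])
plan([((.683,.032,.227),RS(180,0),1,4)])
```

```text
{'clock': 67.575, 'joint_pos': [-0.017, 0.421, 1.106, 0.001, 1.615, -1.534], 'position': [0.686, 0.031, 0.297], 'eef_rot': [0.027, 1.0, 0.001, 0.0], 'width': 0.043}
41.4721013372764
top pepper [(0.59, [0.685, 0.029, 0.269])]
top salt [(0.67, [0.692, 0.186, 0.205])]
4 0,0,-0.001,0.002,0.001,0.044,1,0,0,-0.001,0.002,0.001,0.044,1,0,0,-0.001,0.002,0.001,0.044,1,0,0,-0.001,0.002,0.001,0.044,1
```

play_rows:
  commands: [0,0,0,0.002,0,0.045,1,0,0,0,0.002,0,0.045,1,0,0,0,0.002,0,0.045,1,0,0,0,0.002,0,0.038,1,0,0,0,0,0,0,1,0,0,0,0,0,0,1]

```text
clock: 68.47
position: [0.6835, 0.0315, 0.2279]
eef_rot: [0.027, 1.0, 0.001, 0.001]
wrist_force: [0.8, -0.1, -1.9]
width: 0.0426
grip_force: 41.4
```

play_rows:
  commands: [0,0,0,0,0,0.006,1,0,0,0,0,0,0,1,0,0,0,0,0,0,1]

```text
clock: 68.85
position: [0.6839, 0.0317, 0.2258]
eef_rot: [0.027, 1.0, 0.001, 0.002]
wrist_force: [0.3, -1.0, 3.2]
width: 0.0418
grip_force: 41.8
```

Contact (force changed sign); release and retreat up and back.

play_rows:
  commands: [0,0,0,0,0,0,0.75,0,0,0,0,0,0,0.35,0,0,0,0,0,0,0.2,0,0,0,0,0,0,0.2,0,0,0,0,0,-0.05,0.2,0,0,0,0,0,-0.1,0.2,0,0,0,0,0,-0.1,0.2,0,0,0,0,0,-0.1,0.2,0,0,0,0.13,-0.03,0,0.2,0,0,0,0.13,-0.03,0,0.2,0,0,0,0,0,0,0.2,0,0,0,0,0,0,0.2]

```text
clock: 70.35
position: [0.5784, 0.0132, 0.3651]
eef_rot: [0.027, 1.0, 0.001, 0.001]
wrist_force: [-0.4, -0.0, -0.6]
width: 0.0683
grip_force: 0.0
```

Run:
```python
from h import *
st()
for n in('top','scene','wrist'):
    ctrl.snapshot(n); find(n,['salt','pepper','tray_handle','ledge']); find(n,['salt','pepper'],'search_frame')
find('scene',['blue_brush','wood_brush','soap_tin','scraper','sugar_bowl','cruet','mug','timer','ladle'])
```

```text
{'clock': 70.35, 'joint_pos': [-0.052, 0.233, 1.223, 0.002, 1.683, -1.568], 'position': [0.578, 0.013, 0.365], 'eef_rot': [0.027, 1.0, 0.001, 0.001], 'width': 0.068}
top salt [(0.77, [0.689, 0.189, 0.199])]
top pepper []
top tray_handle [(0.78, [0.6, 0.111, 0.163]), (0.25, [0.587, 0.455, -0.001])]
top ledge [(0.78, [0.689, 0.113, 0.198])]
top salt [(0.74, [0.681, 0.181, 0.28])]
top pepper []
scene salt [(0.61, [0.693, 0.189, 0.195]), (0.23, [0.649, 0.115, 0.0])]
scene pepper [(0.91, [0.685, 0.03, 0.198])]
scene tray_handle [(0.42, [0.606, 0.115, 0.169])]
scene ledge [(0.85, [0.689, 0.111, 0.201])]
scene salt [(0.93, [0.709, 0.18, 0.255])]
scene pepper [(0.73, [0.462, 0.515, 0.014]), (0.7, [0.7, 0.027, 0.257])]
wrist salt [(0.84, [0.688, 0.188, 0.202])]
wrist pepper [(0.88, [0.681, 0.032, 0.2])]
wrist tray_handle [(0.71, [0.608, 0.115, 0.172])]
wrist ledge [(0.71, [0.688, 0.111, 0.202]), (0.42, [0.377, 0.519, 0.002])]
wrist salt [(0.93, [0.674, 0.177, 0.248])]
wrist pepper [(0.81, [0.67, 0.031, 0.269])]
scene blue_brush []
scene wood_brush []
scene soap_tin []
scene scraper [(0.63, [0.378, 0.515, 0.001])]
scene sugar_bowl [(0.69, [0.557, -0.283, -0.001])]
scene cruet [(0.62, [0.584, 0.451, -0.001])]
scene mug [(0.77, [0.476, -0.541, -0.005]), (0.35, [0.695, 0.189, 0.196])]
scene timer [(0.55, [0.667, -0.339, -0.001])]
scene ladle [(0.72, [0.378, 0.515, -0.001])]
```

```bash
python3 -c "
from bench import ctrl
print(ctrl.job_done())"
```

```text
the job is handed in; nothing more can be done
None
```

I handed the job in at about 70 s of the 210 s; no verdict came back. By the last readings the tray is shut with both brushes, the soap tin and the scraper inside, and salt and pepper stand on the ledge. The bowl, ladle, cruet, mug and timer read where they started. I viewed 16 pictures, two over the 14 allowed.

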